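# Unload the hook plate from the guarded hold-down

## Robot

A 7-joint arm with a two-finger parallel gripper is mounted at the origin on a cart in front of the work surface, level with it; the furniture and walls round the work are solid. World frame = base frame: x ahead of the robot, y to its left, z up, the work surface at z = 0. Lengths are in m, angles in rad, forces in N, time in s.
With the tool pointing down it reaches from about 0.4 to 0.85 m from the base axis. Payload 4.5 kg.
Tool frame: the origin (TCP) lies midway between the tips of the shut fingers; the grasp point (between the pads) lies 19 mm behind it; z points along the fingers, y is the direction in which the jaws open and shut (so a half turn about z gives the same grasp; the last joint's range is limited). The gripper opens to 88 mm and grips with 3 to 60 N. Pads are 18 mm wide; open, the fingers measure 123 mm over their backs; the gripper's body (75 mm by 187 mm) begins 45 mm behind the grasp point.
Start: joints at [1.154, 0.689, -0.195, 1.565, 0.157, 0.902, -0.215], TCP at [0.272, -0.563, 0.239] pointing down, gripper open.
Joint ranges: [-3.01, 3.01], [-0.46, 2.08], [-1.47, 1.51], [0.13, 2.56], [-1, 4.14], [0.04, 2.09], [-2.66, 2.66]. Speed limits (rad/s): [2.57, 2.57, 3.14, 3.14, 3.14, 3.14, 3.14].

## Interface

Orientations are given as a unit quaternion [x, y, z, w].
In Python, from plant import r gives the robot as it stands.
- The arm moves only by the tool play_rows, never from a script. Its argument "targets" is a list of rows, each an object of numbers: "jaw": the closure, from 0 (fully open) to 1 (shut); "dx", "dy", "dz": the shift along the tool's x, y, z in m; "yaw": the turn about the tool's z in rad. A call has exactly 5 rows; each row shifts and turns the pose as measured when the row begins, along the tool's axes as they then stand; what a row does not reach is not made up. A row lasts 1/10 s, in which the tool goes at most 50 mm and 8.59 degrees, less where a joint would pass 70% of its speed; a pose out of reach is approached as far as the arm can. A call with a gripper value outside its range is refused whole. The fingers move at their own pace and stop on an object; "squeeze" is the grip in N (left out, the last holds). Time passes only in rows, so rows that do not move let the fingers close, or fill a call up. It gives the time, the measured TCP pose, the force and the opening at its end, in the units of the state.
- r.get_state(): the state, without advancing time (a new reading comes with each control period).
- r.snapshot(name): name is "scene" or "top"; returns a dict with "frame" (480x640x3 uint8, red, green, blue), "z_map" (480x640 float32, m along the optical axis (not along the pixel's ray), 0 where there is no reading), "mtx" (3x3 intrinsics, pixels), "position" and "orientation" of the camera in the world. Camera axes: x right, y up, looking along -z (the intrinsics and any distortion apply to the point x, -y, -z); pixel columns grow to the right and rows downward; lengths in m; the calibration is good to about 2 mm. A picture is of the moment at which its call begins.
- r.finish_job(): hands the job in, once; it reports no verdict.
The state is a dict: "clock": time; "q": joint angles; "qd": joint speeds; "joint_torque": joint torques, N m; "tool_pos": TCP position; "eef_rot": TCP orientation; "contact_force": force on the tool from outside, world axes, zero at the start; "moment": the same for the moment, N m; "opening": opening from 0.0 (shut) to 1.0 (fully open).
Only numpy, scipy, OpenCV 4.12 (cv2) and the standard library are available. Lean on these libraries where they do the work, as an engineer would, in place of code of your own. Each camera call takes 0.05 s, during which the arm holds its last target.

## Task

Swing the black-handled lift lever on the head of the bench fixture all the way up so that the presser foot rises, then draw the flat steel hook plate out through the low opening in the fixture's guard, turning it so that its hook passes, and lay it flat inside the shallow metal tray (do not drop it). When the plate is out, swing the lever all the way down again; leave the block, the stubby screwdriver and the wood offcut where they are.

Things in the scene. Friction and masses are not known exactly. Their poses are not given: they have to be found in the camera images.
- lift (a joint): lift lever, rad: 0 = fully down (handle 0.5 below level; it starts near here), 1.1 = fully up (handle 0.6 above level). Level hinge along the fixture's x through lever_pivot; it stays where left; about 2 N at the handle moves it. It lifts the presser foot 20 mm per rad; fully up, the foot's lip is about 14 mm clear above the plate.
- lever_pivot (a point): point on the lever's hinge axis, 110 mm above the worktop, fixed in the fixture, axes as the fixture's. The head, 44 mm wide in x and 131 mm high, begins 10 mm from here on the +y side; the hinge cheeks reach 13 mm round this point.
- lever_grip (a point): middle of the lever's black round handle (18 mm thick, 58 mm long, lying along the lever), 108 mm from lever_pivot on the fixture's -y side; turns with the lever. The handle stands free on all sides and can be pinched across the fixture's x from above.
- fixture: bench hold-down fixture, fixed. Origin on the worktop, z up; guard on its +y side, lever on its -y side. Base 116 mm (x) by y -82 to +72 mm, top 20 mm above the worktop. Stops 8 mm high on the base: x 26 to 34, y -37 to +13 mm; and x -42 to 18, y -50 to -42 mm. The head's arm lies over x -22 to 22, y -80 to 0, from 95 to 131 mm high.
- guard_opening (a point): centre of the guard's opening, 63 mm to the fixture's +y; axes as the fixture's (y outwards, the way the plate comes out). Guard: upright grey plate, 6 mm thick in y, 116 mm long in x, top 60 mm above the worktop. Opening 50 mm wide in x, from the base (20 mm above the worktop) up to 46 mm above the worktop, closed above.
- hook_plate: flat L of steel, 12 mm thick, about 0.22 kg. Origin: underside, at its corner (limbs' centre lines cross). Tang 20 mm wide along +y, y -10 to 145 mm; hook 20 mm wide towards -x, to x -48 mm, so that end is 58 mm wide. It starts flat on the base, corner 83 mm inside the guard, tang out through the opening, axes nearly the fixture's, locked by the foot's lip in its inner corner.
- plate_tang (a point): point on the tang to grasp, half-way up (26 mm above the worktop at first), 118 mm from the corner, 27 mm from the tang's end, about 35 mm outside the guard; axes as the plate's; 20 mm wide across x, free all round. With the plate turned about 50 degrees counter-clockwise (from above) while its corner passes the opening, the hook follows through.
- plate_middle (a point): middle of the plate's outline, half-way up: 19 mm to -x and 67.5 mm to +y of the corner; axes as the plate's.
- parts_tray: shallow open steel tray, fixed, 200 mm (its x) by 110 mm (its y) outside, rim 14 mm high, walls and floor 4 mm thick, inside 192 by 102 mm. Origin: centre of its underside, on the worktop. The plate fits in it flat, lying along the tray's x.
- t_block_mid (a point): bystander: stepped metal block, 40 x 44 x 24 mm, loose; this is its centre.
- stubby_mid (a point): bystander: stubby screwdriver lying on the worktop, 35 x 85 x 33 mm, loose; this is its centre, y along its length.
- offcut_mid (a point): bystander: wood offcut, 53 x 215 x 45 mm, loose, at the back of the worktop; this is its centre, y along its length.

How it is judged:
On the way, in this order (a step that is already met when the one before it is completed fails the run):
1. the lever is fully up while the plate is still in the fixture (value of joint lift above 0.95 rad and horizontal distance between plate_middle and guard_opening below 0.07 m), for 0.2 s.
2. the plate is out through the guard, the lever still up (value of joint lift above 0.8 rad and y of plate_middle in the frame of guard_opening above 0.07 m), for 0.1 s.
At the end, for the whole second after the job is handed in: The plate lies flat on the tray's floor inside its rim (middle within 45 mm of the tray's centre along each side, at most 3.5 mm above its seat, tilted less than 0.05 rad), released and at rest, and the lever is fully down (below 0.12 rad) (value of joint lift below 0.12 rad and x of plate_middle in the frame of parts_tray between -0.045 and 0.045 m and y of plate_middle in the frame of parts_tray between -0.045 and 0.045 m and z of plate_middle in the frame of parts_tray below 0.0135 m and angle between the z axis of hook_plate and the z axis of parts_tray, either way round below 0.05 rad and linear speed of hook_plate below 0.02 m/s and contact force between the fingers and hook_plate below 0.2 N); the robot touches nothing.
It fails at once if the block, the stubby screwdriver or the offcut moved by more than 25 mm (distance of any of t_block_mid, stubby_mid, offcut_mid from where it was at the start of the episode above 0.025 m).
It fails at once if the plate falls or is thrown (faster than 0.8 m/s while not held) (linear speed of hook_plate above 0.8 m/s and contact force between the fingers and hook_plate below 0.2 N).
It also fails if it takes over 72 s, if anything falls off the work surface, if the arm or the gripper's body presses on something with over 40 N, if the wrist force passes 120 N, or if a joint passes its speed limit or range.

## Working session

There is one attempt and no reset: what is moved stays moved. The work goes in short steps, Python scripts to look and compute and a tool call to move; the robot and the scene stay as the last step left them, time stands still between calls to the robot, and variables do not carry over. Pictures are saved under pics/ and viewed, and the job is handed in when it is done.

Besides the shell and the picture viewer there is one more tool, called after "Request:" in YAML: its name, and indented under it one key for each argument. play_rows: Moves the arm, as the interface text tells. Its arguments: {"type":"object","properties":{"targets":{"type":"array"},"squeeze":{"type":"number"}},"required":["targets"]}

```bash
ls; mkdir -p pics; python3 - <<'E'
from plant import r
import cv2,numpy as np
print(r.get_state())
for n in("scene","top"):
    s=r.snapshot(n); np.savez(f"pics/{n}0.npz",**s)
    cv2.imwrite(f"pics/{n}0.png",s["frame"][:,:,::-1]); print(n,s["mtx"],s["position"],s["orientation"],[k for k in s])
E
```

```text
pics
{'clock': 0.0, 'q': array([ 1.15381616,  0.69000666, -0.19448368,  1.56632555,  0.15732261,
        0.90252394, -0.21511539]), 'qd': array([ 0.00066129, -0.0001309 , -0.00105485, -0.00184393,  0.00030088,
       -0.00021654,  0.00041637]), 'joint_torque': array([-8.10947877e-04, -5.27576745e+01, -1.26721054e+00, -1.53431797e+01,
       -5.27002453e-02,  6.59472644e-03,  1.74045458e-04]), 'tool_pos': array([ 0.27195025, -0.56202889,  0.23790006]), 'eef_rot': array([ 9.74700163e-01,  2.23514465e-01, -2.92545922e-04, -8.88799278e-04]), 'contact_force': array([-0.05391054, -0.11364137, -0.26824107]), 'moment': array([ 0.00612003, -0.00280391, -0.02118539]), 'opening': 1.0025002867464772}
scene [[589.93360048   0.         320.98972366]
 [  0.         589.93360048 233.77630454]
 [  0.           0.           1.        ]] [0.0527395  0.64170319 0.74024208] [-0.13974133  0.37789765  0.84901859 -0.34180866] ['frame', 'z_map', 'mtx', 'position', 'orientation']
top [[549.5131188    0.         322.13764494]
 [  0.         549.5131188  242.1980427 ]
 [  0.           0.           1.        ]] [0.35519917 0.13650442 1.14393402] [ 0.05345284 -0.05370124 -0.70168539  0.70844659] ['frame', 'z_map', 'mtx', 'position', 'orientation']
```

View pics/scene0.png

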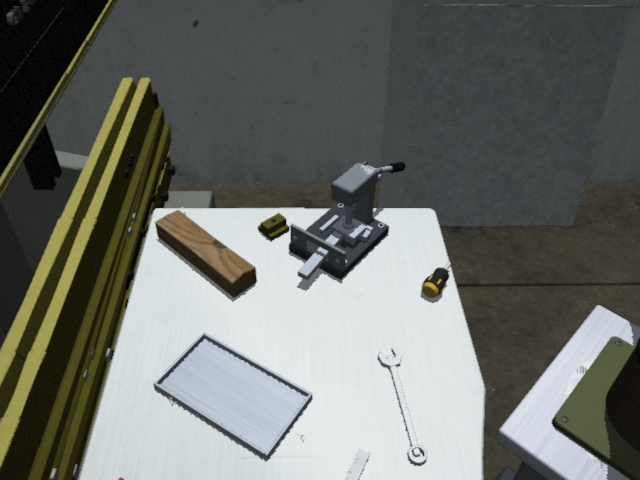

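View pics/top0.png

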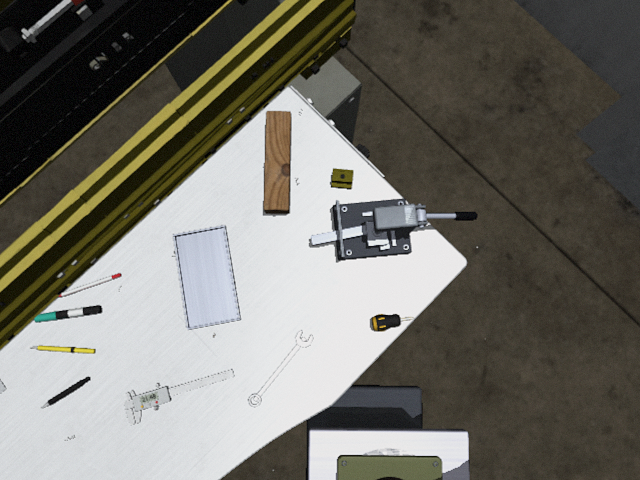

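```bash
cat > h.py <<'E'
import numpy as np,cv2
from scipy.spatial.transform import Rotation as R
def load(n): return dict(np.load(f"pics/{n}.npz"))
def ray(s,u,v):
    K=s["mtx"]; d=np.array([(u-K[0,2])/K[0,0],-(v-K[1,2])/K[1,1],-1.]); return R.from_quat(s["orientation"]).apply(d)
def atz(s,u,v,z):
    d=ray(s,u,v); return s["position"]+d*(z-s["position"][2])/d[2]
def dep(s,u,v): return s["position"]+ray(s,u,v)*s["z_map"][int(round(v)),int(round(u))]
def proj(s,p):
    c=R.from_quat(s["orientation"]).inv().apply(np.array(p)-s["position"]);K=s["mtx"]
    return np.stack([K[0,2]+K[0,0]*c[...,0]/-c[...,2],K[1,2]-K[1,1]*c[...,1]/-c[...,2]],-1)
def crop(s,u0,v0,u1,v1,f,name):
    im=cv2.resize(s["frame"][v0:v1,u0:u1,::-1],None,fx=f,fy=f,interpolation=cv2.INTER_CUBIC)
    cv2.imwrite(f"pics/{name}.png",im)
E
python3 - <<'E'
from h import *
crop(load("top0"),300,160,490,290,4,"c_top"); crop(load("scene0"),250,140,450,290,4,"c_sc");crop(load("top0"),160,210,260,340,4,"c_tray")
E
```

```text
(no output)
```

View pics/c_top.png

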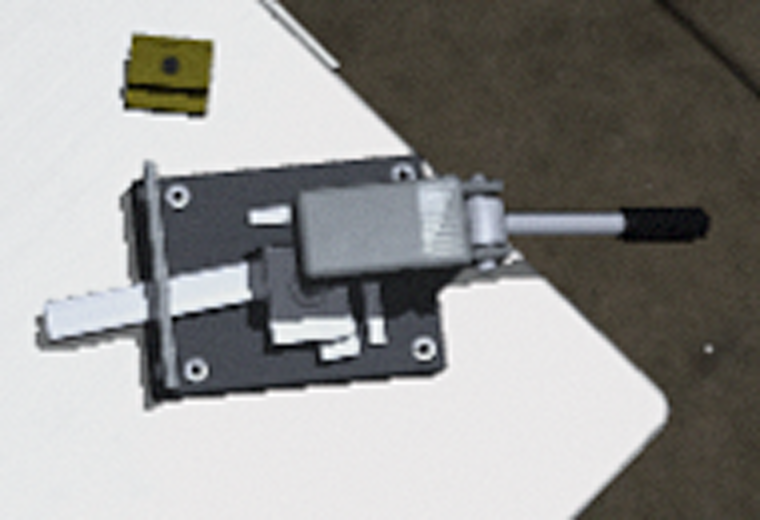

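View pics/c_sc.png

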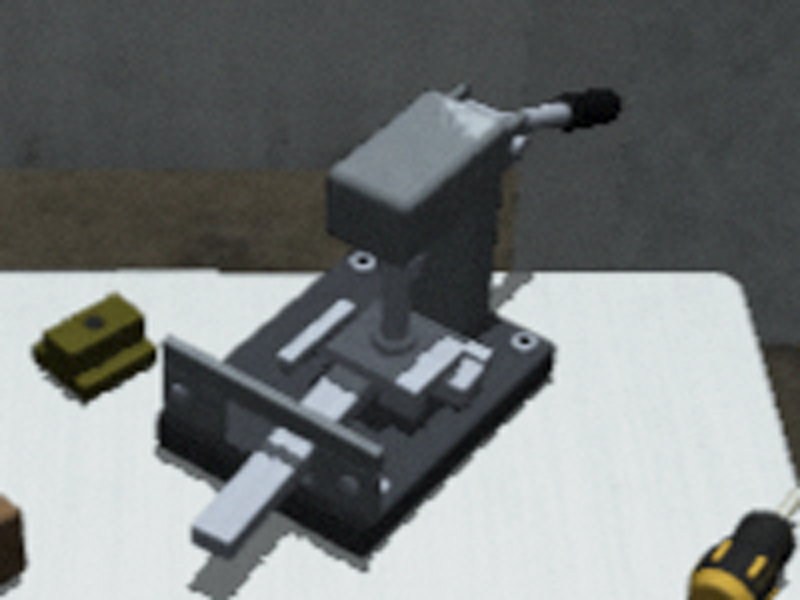

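View pics/c_tray.png

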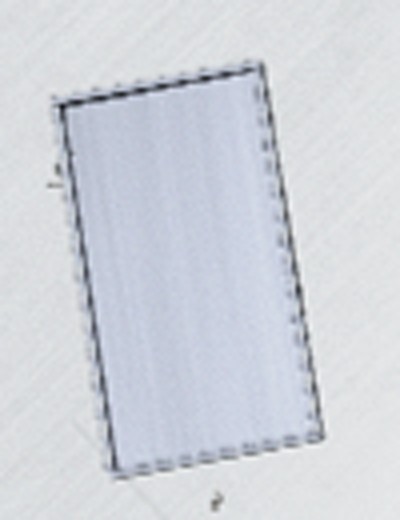

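```bash
cat > fit.py <<'E'
from h import *
from scipy.optimize import least_squares
t=load("top0");s=load("scene0")
T=lambda u,v:(300+u/4,160+v/4); S=lambda u,v:(250+u/4,140+v/4)
# fixture
obs=[(t,T(150,163),(58,63,60)),(t,T(172,385),(-58,63,60)),(t,T(443,367),(-58,-82,20)),
(s,S(165,340),(58,66,60)),(s,S(382,464),(-58,66,60)),(s,S(365,555),(-58,72,0)),(s,S(553,348),(-58,-82,20)),(t,T(300,280),(-22,0,131)),(t,T(300,192),(22,0,131))]
def W(p,q): c,n=np.cos(p[2]),np.sin(p[2]); q=np.array(q)/1000; return np.array([p[0]+c*q[0]-n*q[1],p[1]+n*q[0]+c*q[1],q[2]])
def f(p): return np.concatenate([proj(c,W(p,q))-o for c,o,q in obs])
if __name__=="__main__":
    a=least_squares(f,[.45,-.05,0],loss="soft_l1"); print(a.x,np.round(f(a.x).reshape(-1,2),1)); P=a.x
    print("open",W(P,(0,63,33)))
    # lever
    for u,v in((707,222),(625,225)): print("lev",dep(t,*T(u,v)))
    for u,v in((60,322),(140,305),(210,285)): print("tang top z32",atz(t,*T(u,v),.032),dep(t,*T(u,v)))
    for u,v in((45,302),(48,340)): print("tang end",atz(t,*T(u,v),.032))
    C=lambda u,v:(160+u/4,210+v/4)
    c=np.array([atz(t,*C(u,v),.014) for u,v in((55,98),(263,63),(322,438),(114,476))]); print(c,c.mean(0),np.linalg.norm(c-np.roll(c,1,0),axis=1))
    d=c[0]-c[3]+c[1]-c[2]; print("tray x yaw",np.arctan2(d[1],d[0]))
    for n,(u,v) in dict(block=(342,179),stub=(390,322),offcut=(278,162)).items(): print(n,dep(t,u,v))
E
python3 fit.py
```

```text
[0.55556803 0.03945579 0.10982068] [[-0.9 -0.2]
 [-0.3  1. ]
 [ 1.1  0.9]
 [-0.8 -0.5]
 [-0.5 -2.5]
 [ 0.1  1.7]
 [ 2.1 -2.1]
 [ 0.6  0.2]
 [-2.1 -0.7]]
open [0.54866323 0.10207626 0.033     ]
lev [ 0.57781764 -0.17294041  0.06188489]
lev [ 0.57257337 -0.12771312  0.07811101]
tang top z32 [0.52854374 0.15157554 0.032     ] [0.52819694 0.15154539 0.03422464]
tang top z32 [0.53775969 0.11067042 0.032     ] [0.5379492  0.11064361 0.03084572]
tang top z32 [0.54851087 0.07479932 0.032     ] [0.54823262 0.07488813 0.0336005 ]
tang end [0.53884652 0.1593845  0.032     ]
tang end [0.51916956 0.1576044  0.032     ]
[[0.54115614 0.44630916 0.014     ]
 [0.56073344 0.33863519 0.014     ]
 [0.36710197 0.30162672 0.014     ]
 [0.34699818 0.40658428 0.014     ]] [0.45399743 0.37328884 0.014     ] [0.19818016 0.10943927 0.19713643 0.10686558]
tray x yaw 0.19535025466184672
block [0.66116992 0.09649366 0.0232364 ]
stub [ 0.36480202 -0.00047471  0.03237213]
offcut [0.69173591 0.23027664 0.03979488]
```

```bash
cat > ov.py <<'E'
from fit import *
import sys
P=np.array([.5556,.0395,.110])
def PL(c,q): return W(c,q)
def ov(img,cam,u0,v0,u1,v1,f,name,loops):
    im=cv2.resize(img["frame"][v0:v1,u0:u1,::-1],None,fx=f,fy=f,interpolation=cv2.INTER_CUBIC)
    for pts,col in loops:
        p=((proj(img,np.array(pts))-[u0,v0]+.5)*f).astype(np.int32); cv2.polylines(im,[p],True,col,1,cv2.LINE_AA)
    cv2.imwrite(f"pics/{name}.png",im)
def box(p,x0,x1,y0,y1,z): return [W(p,(x0,y0,z)),W(p,(x1,y0,z)),W(p,(x1,y1,z)),W(p,(x0,y1,z))]
def Lp(c,z): return [W(c,(x,y,z)) for x,y in((-48,-10),(10,-10),(10,145),(-10,145),(-10,10),(-48,10))]
def loops(P,c):
    return [(box(P,-58,58,-82,72,20),(0,255,255)),(box(P,-58,58,60,66,60),(255,255,0)),(box(P,-22,22,-80,0,131),(255,0,255)),(box(P,26,34,-37,13,28),(0,255,0)),(box(P,-42,18,-50,-42,28),(0,255,0)),(Lp(c,32),(0,0,255))]
if __name__=="__main__":
    a=float(sys.argv[1]);x=float(sys.argv[2]);y=float(sys.argv[3])
    w=W(P,(x,y,0)); c=[w[0],w[1],P[2]+a]; print(c)
    ov(t,None,300,180,440,280,5,"o_t",loops(P,c)); ov(s,None,270,160,400,290,5,"o_s",loops(P,c))
E
python3 ov.py 0.06 0 -20
```

```text
[np.float64(0.5577955660167435), np.float64(0.019620878040866065), np.float64(0.16999999999999998)]
```

View pics/o_t.png

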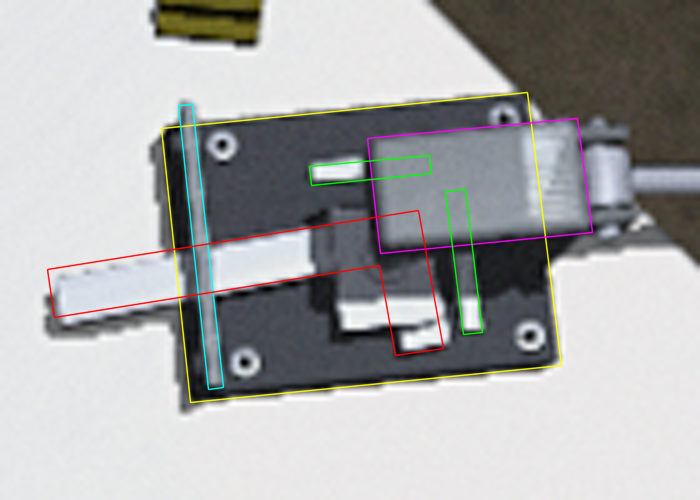

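View pics/o_s.png

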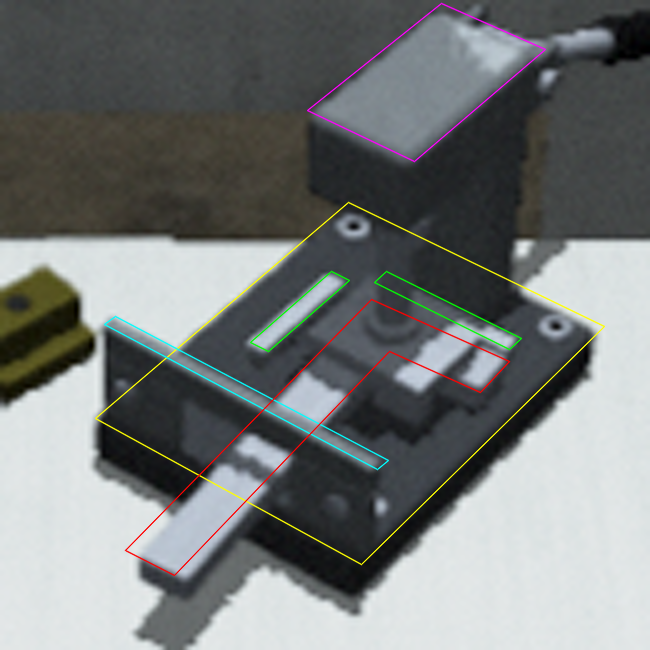

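```bash
cat > go.py <<'E'
import sys
from h import *
from plant import r
def W(p,q): c,n=np.cos(p[2]),np.sin(p[2]); q=np.array(q)/1000; return np.array([p[0]+c*q[0]-n*q[1],p[1]+n*q[0]+c*q[1],q[2]])
P=np.array([.5556,.0395,.110])
def need(tgt,yawy):
    st=r.get_state(); M=R.from_quat(st["eef_rot"]).as_matrix()
    d=M.T@(np.array(tgt)-st["tool_pos"]); a=np.arctan2(M[1,1],M[0,1]); dy=(yawy-a+np.pi/2)%np.pi-np.pi/2
    print("t",round(st["clock"],2),"pos",st["tool_pos"].round(4),"ya",round(a,3),"z",M[:,2].round(3),"F",st["contact_force"].round(1),"op",round(st["opening"],3),"q",st["q"].round(2))
    print("  need mm",(d*1000).round(1),"yaw(tool)",round(-dy,3))
if __name__=="__main__":
    a=[float(v) for v in sys.argv[1:]]
    need(a[:3],a[3])
E
python3 - <<'E'
from go import *
for th in np.arange(-.5,.65,.1):
    print(round(th,1),(W(P,(0,-90-108*np.cos(th),110+108*np.sin(th)))-[0,0,.019]).round(4))
E
python3 go.py .576 -.144 .15 .11
```

```text
-0.5 [ 0.5759 -0.1442  0.0392]
-0.4 [ 0.5764 -0.1488  0.0489]
-0.3 [ 0.5768 -0.1525  0.0591]
-0.2 [ 0.5771 -0.1552  0.0695]
-0.1 [ 0.5773 -0.1568  0.0802]
-0.0 [ 0.5773 -0.1573  0.091 ]
0.1 [ 0.5773 -0.1568  0.1018]
0.2 [ 0.5771 -0.1552  0.1125]
0.3 [ 0.5768 -0.1525  0.1229]
0.4 [ 0.5764 -0.1488  0.1331]
0.5 [ 0.5759 -0.1442  0.1428]
0.6 [ 0.5753 -0.1386  0.152 ]
t 0.1 pos [ 0.272  -0.5621  0.238 ] ya -1.12 z [-0.001  0.001 -1.   ] F [0.2 0.6 1.1] op 1.001 q [ 1.15  0.69 -0.19  1.57  0.16  0.9  -0.22]
  need mm [ 455.8 -243.7   88.3] yaw(tool) -1.23
```

Request:
play_rows:
  targets:
    - {"jaw": 0, "dx": 0.042, "dy": -0.022, "dz": 0.0, "yaw": 0}
    - {"jaw": 0, "dx": 0.042, "dy": -0.022, "dz": 0.0, "yaw": 0}
    - {"jaw": 0, "dx": 0.042, "dy": -0.022, "dz": 0.0, "yaw": 0}
    - {"jaw": 0, "dx": 0.042, "dy": -0.022, "dz": 0.0, "yaw": 0}
    - {"jaw": 0, "dx": 0.042, "dy": -0.022, "dz": 0.0, "yaw": 0}

```text
clock: 0.6
tool_pos: [0.4101, -0.3742, 0.2345]
eef_rot: [0.977, 0.214, -0.004, -0.0]
contact_force: [0.7, 0.4, 0.4]
opening: 0.999
```

```bash
python3 go.py .576 -.144 .15 .11
```

```text
t 0.6 pos [ 0.4101 -0.3742  0.2345] ya -1.139 z [-0.007 -0.001 -1.   ] F [0.7 0.4 0.4] op 0.999 q [ 0.75  0.6  -0.16  1.78  0.14  0.77 -0.62]
  need mm [ 247.6 -139.5   83. ] yaw(tool) -1.249
```

Request:
play_rows:
  targets:
    - {"jaw": 0, "dx": 0.04, "dy": -0.023, "dz": 0.01, "yaw": 0}
    - {"jaw": 0, "dx": 0.04, "dy": -0.023, "dz": 0.01, "yaw": 0}
    - {"jaw": 0, "dx": 0.04, "dy": -0.023, "dz": 0.01, "yaw": 0}
    - {"jaw": 0, "dx": 0.04, "dy": -0.023, "dz": 0.01, "yaw": 0}
    - {"jaw": 0, "dx": 0.02, "dy": -0.012, "dz": 0.01, "yaw": -0.14}

```text
clock: 1.1
tool_pos: [0.5366, -0.1929, 0.1822]
eef_rot: [0.958, 0.286, -0.002, -0.0]
contact_force: [-0.8, -0.9, -0.2]
opening: 1.002
```

Request:
play_rows:
  targets:
    - {"jaw": 0, "dx": 0, "dy": 0, "dz": 0, "yaw": -0.15}
    - {"jaw": 0, "dx": 0, "dy": 0, "dz": 0, "yaw": -0.15}
    - {"jaw": 0, "dx": 0, "dy": 0, "dz": 0, "yaw": -0.15}
    - {"jaw": 0, "dx": 0, "dy": 0, "dz": 0, "yaw": -0.15}
    - {"jaw": 0, "dx": 0, "dy": 0, "dz": 0, "yaw": -0.15}

```text
clock: 1.6
tool_pos: [0.5381, -0.1837, 0.1785]
eef_rot: [0.788, 0.616, -0.002, -0.004]
contact_force: [0.2, 0.3, 0.0]
opening: 0.999
```

```bash
python3 go.py .576 -.144 .15 .11
```

```text
t 1.6 pos [ 0.5381 -0.1837  0.1785] ya -0.243 z [-0.009  0.005 -1.   ] F [0.2 0.3 0. ] op 0.999 q [ 0.47  0.72 -0.38  1.78  0.37  0.72 -0.35]
  need mm [47.6 27.5 28.4] yaw(tool) -0.353
```

Request:
play_rows:
  targets:
    - {"jaw": 0, "dx": 0.024, "dy": 0.014, "dz": 0.01, "yaw": 0}
    - {"jaw": 0, "dx": 0.024, "dy": 0.014, "dz": 0.01, "yaw": -0.1}
    - {"jaw": 0, "dx": 0, "dy": 0, "dz": 0, "yaw": -0.13}
    - {"jaw": 0, "dx": 0, "dy": 0, "dz": 0, "yaw": -0.12}
    - {"jaw": 0, "dx": 0, "dy": 0, "dz": 0, "yaw": 0}

```text
clock: 2.1
tool_pos: [0.5763, -0.1431, 0.1554]
eef_rot: [0.663, 0.749, -0.002, -0.007]
contact_force: [0.3, 0.1, 0.2]
opening: 0.998
```

```bash
python3 go.py .576 -.144 .039 .11
python3 - <<'E'
from h import *
from plant import r
for n in("scene","top"):
    s=r.snapshot(n); np.savez(f"pics/{n}1.npz",**s)
crop(load("top1"),300,130,500,280,4,"c1t"); crop(load("scene1"),250,90,450,240,4,"c1s")
E
```

```text
t 2.1 pos [ 0.5763 -0.1431  0.1554] ya 0.121 z [-0.013  0.006 -1.   ] F [0.3 0.1 0.2] op 0.998 q [ 0.43  0.79 -0.47  1.72  0.48  0.76 -0.15]
  need mm [ -1.7   1.  116.4] yaw(tool) 0.011
```

View pics/c1t.png

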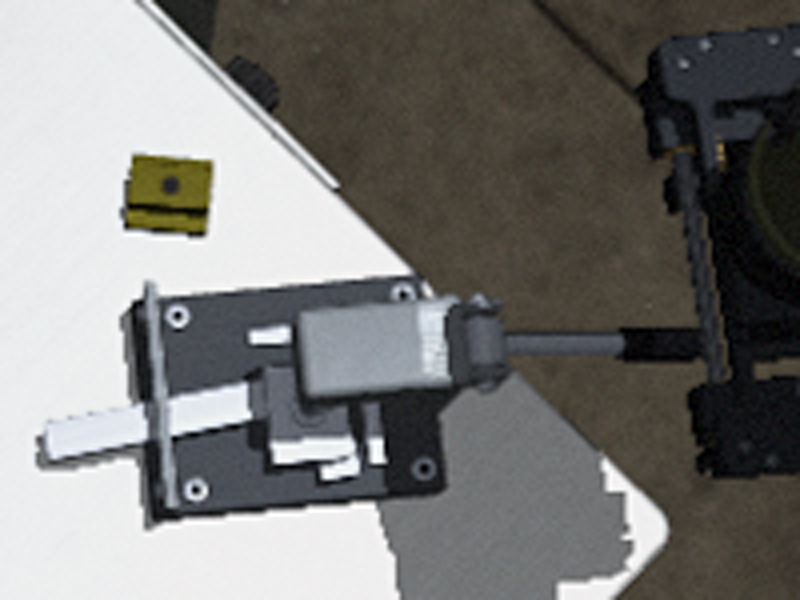

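View pics/c1s.png

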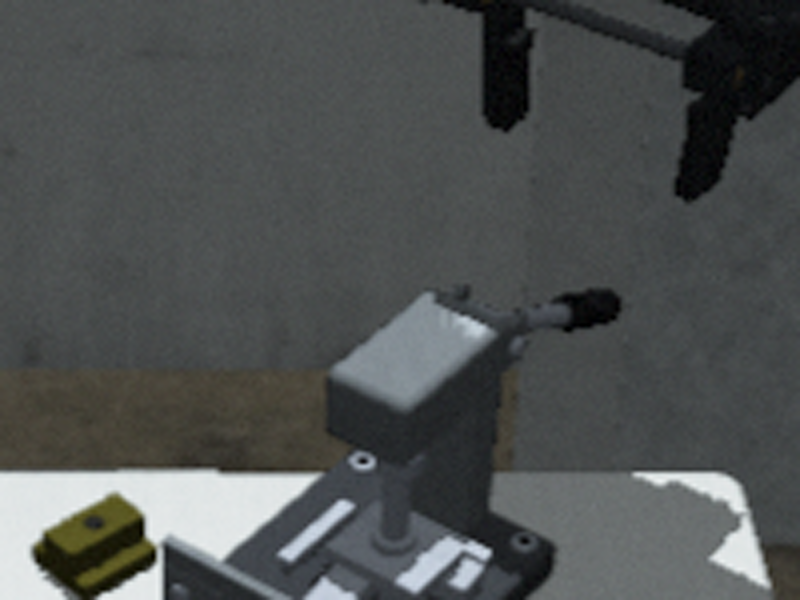

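Request:
play_rows:
  targets:
    - {"jaw": 0, "dx": 0, "dy": 0, "dz": 0.022, "yaw": 0.01}
    - {"jaw": 0, "dx": 0, "dy": 0, "dz": 0.022, "yaw": 0}
    - {"jaw": 0, "dx": 0, "dy": 0, "dz": 0.022, "yaw": 0}
    - {"jaw": 0, "dx": 0, "dy": 0, "dz": 0.022, "yaw": 0}
    - {"jaw": 0, "dx": 0, "dy": 0, "dz": 0.014, "yaw": 0}

```text
clock: 2.7
tool_pos: [0.5771, -0.1461, 0.0535]
eef_rot: [0.675, 0.738, -0.002, -0.002]
contact_force: [-0.1, -0.3, 0.2]
opening: 1.0
```

```bash
python3 go.py .576 -.144 .039 .11
```

```text
t 2.7 pos [ 0.5771 -0.1461  0.0535] ya 0.09 z [-0.006  0.001 -1.   ] F [-0.1 -0.3  0.2] op 1.0 q [ 0.37  0.93 -0.36  1.77  0.57  0.55 -0.26]
  need mm [ 2.2 -0.8 14.5] yaw(tool) -0.02
```

Request:
play_rows:
  targets:
    - {"jaw": 0, "dx": 0.002, "dy": -0.001, "dz": 0.013, "yaw": -0.02}
    - {"jaw": 1, "dx": 0, "dy": 0, "dz": 0, "yaw": 0}
    - {"jaw": 1, "dx": 0, "dy": 0, "dz": 0, "yaw": 0}
    - {"jaw": 1, "dx": 0, "dy": 0, "dz": 0, "yaw": 0}
    - {"jaw": 1, "dx": 0, "dy": 0, "dz": 0, "yaw": 0}
  squeeze: 15

```text
clock: 3.2
tool_pos: [0.5759, -0.1445, 0.04]
eef_rot: [0.668, 0.744, -0.002, -0.002]
contact_force: [0.1, 0.0, 0.2]
opening: 0.662
```

Request:
play_rows:
  targets:
    - {"jaw": 1, "dx": 0, "dy": 0, "dz": 0, "yaw": 0}
    - {"jaw": 1, "dx": 0, "dy": 0, "dz": 0, "yaw": 0}
    - {"jaw": 1, "dx": 0, "dy": 0, "dz": 0, "yaw": 0}
    - {"jaw": 1, "dx": 0, "dy": 0, "dz": 0, "yaw": 0}
    - {"jaw": 1, "dx": 0, "dy": 0, "dz": 0, "yaw": 0}

```text
clock: 3.7
tool_pos: [0.577, -0.1449, 0.0418]
eef_rot: [0.668, 0.744, -0.001, -0.001]
contact_force: [-4.3, -0.3, 1.5]
opening: 0.212
```

```bash
python3 go.py .576 -.144 .039 .11
```

```text
t 3.7 pos [ 0.577  -0.1449  0.0418] ya 0.107 z [-0.003 -0.001 -1.   ] F [-4.3 -0.3  1.5] op 0.212 q [ 0.36  0.95 -0.35  1.78  0.59  0.52 -0.26]
  need mm [ 1.  -0.9  2.8] yaw(tool) -0.003
```

Request:
play_rows:
  targets:
    - {"jaw": 1, "dx": -0.0045, "dy": 0, "dz": -0.0097, "yaw": 0}
    - {"jaw": 1, "dx": -0.0037, "dy": 0, "dz": -0.0102, "yaw": 0}
    - {"jaw": 1, "dx": -0.0027, "dy": 0, "dz": -0.0104, "yaw": 0}
    - {"jaw": 1, "dx": -0.0016, "dy": 0, "dz": -0.0107, "yaw": 0}
    - {"jaw": 1, "dx": -0.0005, "dy": 0, "dz": -0.0108, "yaw": 0}

```text
clock: 4.2
tool_pos: [0.5769, -0.1554, 0.0957]
eef_rot: [0.667, 0.745, -0.001, -0.004]
contact_force: [-0.4, 3.4, -4.0]
opening: 0.176
```

```bash
python3 go.py .577 -.157 .091 .11
```

```text
t 4.2 pos [ 0.5769 -0.1554  0.0957] ya 0.11 z [-0.007  0.005 -1.   ] F [-0.4  3.4 -4. ] op 0.176 q [ 0.42  0.88 -0.41  1.75  0.53  0.64 -0.19]
  need mm [-1.6 -0.   4.7] yaw(tool) -0.0
```

Request:
play_rows:
  targets:
    - {"jaw": 1, "dx": 0, "dy": 0, "dz": -0.01, "yaw": 0}
    - {"jaw": 1, "dx": 0.0016, "dy": 0, "dz": -0.01, "yaw": 0}
    - {"jaw": 1, "dx": 0.0027, "dy": 0, "dz": -0.01, "yaw": 0}
    - {"jaw": 1, "dx": 0.0037, "dy": 0, "dz": -0.009, "yaw": 0}
    - {"jaw": 1, "dx": 0.0046, "dy": 0, "dz": -0.009, "yaw": 0}

```text
clock: 4.7
tool_pos: [0.575, -0.1401, 0.1472]
eef_rot: [0.667, 0.745, 0.0, -0.006]
contact_force: [8.0, -3.3, -29.8]
opening: 0.178
```

```bash
python3 go.py .5753 -.1386 .155 .11
```

```text
t 4.7 pos [ 0.575  -0.1401  0.1472] ya 0.112 z [-0.008  0.008 -1.   ] F [  8.   -3.3 -29.8] op 0.178 q [ 0.42  0.8  -0.46  1.73  0.48  0.73 -0.17]
  need mm [ 1.6  0.4 -7.7] yaw(tool) 0.002
```

Request:
play_rows:
  targets:
    - {"jaw": 1, "dx": 0.001, "dy": 0, "dz": 0.0, "yaw": 0}
    - {"jaw": 1, "dx": 0, "dy": 0, "dz": 0, "yaw": 0}
    - {"jaw": 1, "dx": 0, "dy": 0, "dz": 0, "yaw": 0}
    - {"jaw": 1, "dx": 0, "dy": 0, "dz": 0, "yaw": 0}
    - {"jaw": 1, "dx": 0, "dy": 0, "dz": 0, "yaw": 0}

```text
clock: 5.2
tool_pos: [0.5753, -0.1403, 0.148]
eef_rot: [0.667, 0.745, -0.0, -0.005]
contact_force: [-1.0, 2.5, -5.1]
opening: 0.177
```

```bash
python3 go.py .5753 -.1386 .155 .11
python3 - <<'E'
from h import *
from plant import r
for n in("scene","top"):
    s=r.snapshot(n); np.savez(f"pics/{n}2.npz",**s)
crop(load("top2"),300,130,500,280,4,"c2t"); crop(load("scene2"),250,90,450,240,4,"c2s")
E
```

```text
t 5.2 pos [ 0.5753 -0.1403  0.148 ] ya 0.111 z [-0.007  0.006 -1.   ] F [-1.   2.5 -5.1] op 0.177 q [ 0.42  0.8  -0.46  1.73  0.48  0.73 -0.17]
  need mm [ 1.7  0.1 -6.9] yaw(tool) 0.001
```

View pics/c2s.png

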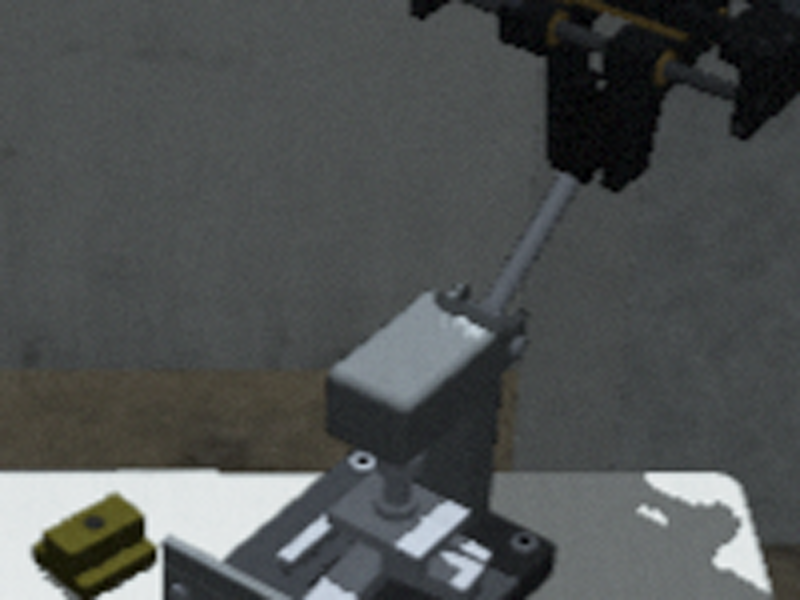

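```bash
python3 - <<'E'
from go import *
s=load("scene2")
for th in(.4,.5,.55,.6):
    p=[(proj(s,W(P,(0,-90-d*np.cos(th),110+d*np.sin(th))))-[250,90])*4 for d in(20,76)]
    v=p[1]-p[0];print(th,p,np.degrees(np.arctan2(-v[1],v[0])))
E
python3 -c "
import cv2;im=cv2.imread('pics/c2s.png');cv2.imwrite('pics/c2sz.png',cv2.resize(im[150:340,440:640],None,fx=3,fy=3))"
```

```text
0.4 [array([504.94932403, 293.64811793]), array([570.55131642, 202.93223667])] 54.127094150252404
0.5 [array([504.23101595, 291.26234217]), array([568.25350038, 193.40356367])] 56.80594704806959
0.55 [array([503.78378355, 290.19759698]), array([566.76894982, 189.08334785])] 58.08077226615032
0.6 [array([503.27906561, 289.222151  ]), array([565.06242429, 185.07706475])] 59.32175336753771
```

View pics/c2sz.png

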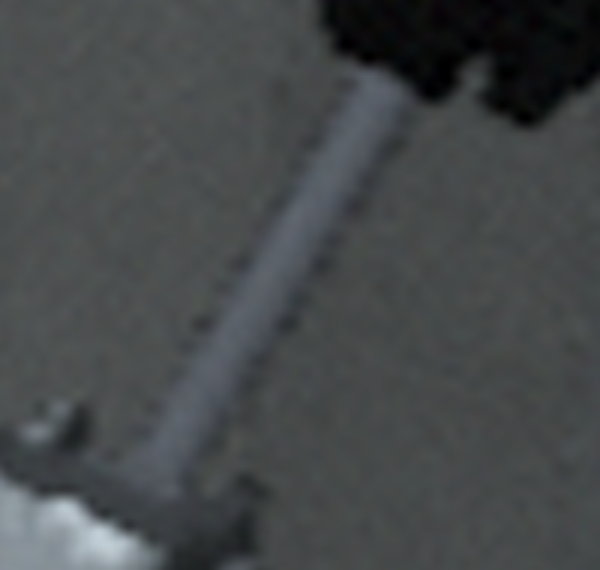

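```bash
cat > plan.py <<'E'
import numpy as np,cv2,heapq
# fixture map 1mm, x -200..200, y -120..320
X0,Y0=-220,-120; m=np.ones((460,440),np.uint8)
def blk(x0,x1,y0,y1): m[y0-Y0:y1-Y0,x0-X0:x1-X0]=0
blk(-58,-25,60,66);blk(25,58,60,66);blk(26,34,-37,13);blk(-42,18,-50,-42)
D=cv2.distanceTransform(m,cv2.DIST_L2,5)
def edge(p):
    out=[]
    for a,b in zip(p,p[1:]+p[:1]):
        n=int(np.hypot(b[0]-a[0],b[1]-a[1])/3)+1
        out+= [np.array(a)+(np.array(b)-a)*i/n for i in range(n)]
    return np.array(out)
pts=np.vstack([edge([(-48,-10),(10,-10),(10,145),(-10,145),(-10,10),(-48,10)]),edge([(-30,105),(30,105),(30,131),(-30,131)])])
def clr(x,y,th):
    c,s=np.cos(th),np.sin(th); q=pts@np.array([[c,s],[-s,c]])+[x,y]
    i=(q-[X0,Y0]).round().astype(int)
    if i.min()<0 or (i[:,0]>=440).any() or (i[:,1]>=460).any(): return -1
    return D[i[:,1],i[:,0]].min()
if __name__=="__main__":
    st=3;da=np.radians(5); memo={}
    def cl(n):
        if n not in memo: memo[n]=clr(n[0]*st,n[1]*st,n[2]*da)
        return memo[n]
    s=(0,-7,0);dist={s:0};pr={};h=[(0,s)]
    while h:
        d,n=heapq.heappop(h)
        if d>dist[n]: continue
        if n[1]*st>110 and n[2]>=8: break
        for dx in(-1,0,1):
            for dy in(-1,0,1):
                for dt in(-1,0,1):
                    k=(n[0]+dx,n[1]+dy,n[2]+dt)
                    if not -4<=k[2]<=16: continue
                    c=cl(k)
                    if c<2.5: continue
                    w=np.hypot(np.hypot(dx,dy)*st,dt*6)*(1+ (12/c)**2)
                    if w>0 and d+w<dist.get(k,1e9): dist[k]=d+w;pr[k]=n;heapq.heappush(h,(d+w,k))
    path=[n]
    while n in pr: n=pr[n];path.append(n)
    for n in path[::-1]:
        x,y,t=n[0]*st,n[1]*st,n[2]*da
        print(x,y,n[2]*5,"grip",(np.array([x-118*np.sin(t),y+118*np.cos(t)])).round(0),"clr",round(float(cl(n)),1))
E
python3 plan.py
```

```text
0 -21 0 grip [ 0. 97.] clr 12.0
0 -18 0 grip [  0. 100.] clr 15.0
0 -15 0 grip [  0. 103.] clr 15.0
0 -12 0 grip [  0. 106.] clr 15.0
0 -9 0 grip [  0. 109.] clr 15.0
0 -6 0 grip [  0. 112.] clr 15.0
0 -3 0 grip [  0. 115.] clr 15.0
0 0 0 grip [  0. 118.] clr 15.0
0 3 0 grip [  0. 121.] clr 15.0
0 6 0 grip [  0. 124.] clr 15.0
0 9 0 grip [  0. 127.] clr 15.0
0 12 0 grip [  0. 130.] clr 15.0
0 15 0 grip [  0. 133.] clr 15.0
0 18 0 grip [  0. 136.] clr 15.0
0 21 0 grip [  0. 139.] clr 15.0
0 24 0 grip [  0. 142.] clr 15.0
0 27 0 grip [  0. 145.] clr 15.0
0 30 0 grip [  0. 148.] clr 15.0
0 33 0 grip [  0. 151.] clr 15.0
3 36 5 grip [ -7. 154.] clr 14.0
3 39 10 grip [-17. 155.] clr 14.0
6 42 15 grip [-25. 156.] clr 13.0
6 45 20 grip [-34. 156.] clr 12.8
6 48 25 grip [-44. 155.] clr 11.6
6 51 30 grip [-53. 153.] clr 10.6
6 54 30 grip [-53. 156.] clr 8.8
3 57 35 grip [-65. 154.] clr 8.6
3 60 40 grip [-73. 150.] clr 8.2
3 63 45 grip [-80. 146.] clr 8.0
3 66 50 grip [-87. 142.] clr 8.0
3 69 55 grip [-94. 137.] clr 8.6
6 72 60 grip [-96. 131.] clr 10.0
6 75 65 grip [-101.  125.] clr 11.4
6 78 65 grip [-101.  128.] clr 11.0
9 81 65 grip [-98. 131.] clr 11.0
9 84 65 grip [-98. 134.] clr 11.4
12 87 65 grip [-95. 137.] clr 11.2
12 90 65 grip [-95. 140.] clr 11.8
12 93 65 grip [-95. 143.] clr 10.8
15 96 65 grip [-92. 146.] clr 11.8
15 99 65 grip [-92. 149.] clr 12.0
15 102 65 grip [-92. 152.] clr 12.0
15 105 65 grip [-92. 155.] clr 12.2
15 108 65 grip [-92. 158.] clr 12.8
15 111 65 grip [-92. 161.] clr 13.8
```

Request:
play_rows:
  targets:
    - {"jaw": 0, "dx": 0, "dy": 0, "dz": 0, "yaw": 0}
    - {"jaw": 0, "dx": 0, "dy": 0, "dz": 0, "yaw": 0}
    - {"jaw": 0, "dx": 0, "dy": 0, "dz": 0, "yaw": 0}
    - {"jaw": 0, "dx": 0, "dy": 0, "dz": -0.01, "yaw": 0}
    - {"jaw": 0, "dx": 0, "dy": 0, "dz": -0.02, "yaw": 0}

```text
clock: 5.8
tool_pos: [0.5754, -0.1442, 0.1797]
eef_rot: [0.668, 0.744, -0.002, -0.003]
contact_force: [0.1, 0.2, 0.6]
opening: 0.605
```

Request:
play_rows:
  targets:
    - {"jaw": 0, "dx": 0, "dy": 0, "dz": -0.02, "yaw": 0}
    - {"jaw": 0, "dx": 0, "dy": 0, "dz": -0.02, "yaw": 0}
    - {"jaw": 0, "dx": 0, "dy": -0.0, "dz": -0.02, "yaw": 0}
    - {"jaw": 0, "dx": 0, "dy": -0.03, "dz": 0, "yaw": 0}
    - {"jaw": 0, "dx": 0.02, "dy": -0.04, "dz": 0, "yaw": 0}

```text
clock: 6.3
tool_pos: [0.5104, -0.1345, 0.2496]
eef_rot: [0.67, 0.742, 0.002, 0.004]
contact_force: [-0.6, 0.8, -0.1]
opening: 1.001
```

```bash
python3 - <<'E'
from go import *
c=W(P,(-1,-21,0)); c=[c[0],c[1],.11+.045]; g=W(c,(0,118,0)); print(c,g)
need([g[0],g[1],.10],.155)
from plant import r
for n in("scene","top"):
    s=r.snapshot(n); np.savez(f"pics/{n}3.npz",**s)
crop(load("top3"),290,130,490,280,4,"c3t"); crop(load("scene3"),250,90,450,290,3,"c3s")
E
```

```text
[np.float64(0.5569113882196239), np.float64(0.018517143642072194), 0.155] [0.53869454 0.1351025  0.        ]
t 6.3 pos [ 0.5104 -0.1345  0.2496] ya 0.103 z [ 0.009 -0.003 -1.   ] F [-0.6  0.8 -0.1] op 1.001 q [ 0.5   0.58 -0.53  1.84  0.4   0.81 -0.13]
  need mm [265.8  54.5 149.2] yaw(tool) -0.052
```

View pics/c3s.png

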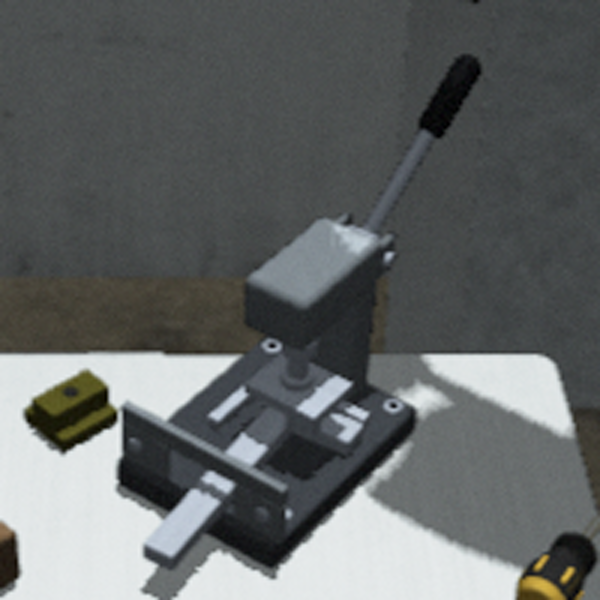

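View pics/c3t.png

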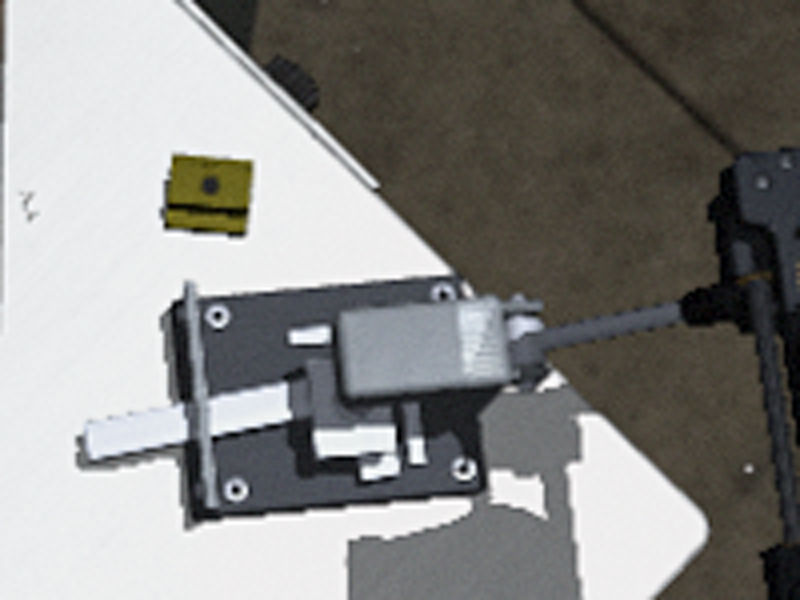

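```bash
python3 - <<'E'
from h import *
t=load("top3")
f=lambda u,v:(290+(u+.5)/4-.5,130+(v+.5)/4-.5)
for q in((87,441),(187,423),(252,404)): print(atz(t,*f(*q),.032))
s=load("scene3"); g=lambda u,v:(250+(u+.5)/3-.5,90+(v+.5)/3-.5)
# scene: tang end top corners (145,546),(180,558); at guard (200,477),(235,489)
for q in((145,546),(180,558),(203,472),(233,488)): print(atz(s,*g(*q),.032))
E
```

```text
[0.52976748 0.15901495 0.032     ]
[0.5396054  0.10786129 0.032     ]
[0.54981586 0.07454411 0.032     ]
[0.53580217 0.1634626  0.032     ]
[0.51563954 0.15644598 0.032     ]
[0.55372617 0.09809965 0.032     ]
[0.5323433  0.09562373 0.032     ]
```

Request:
play_rows:
  targets:
    - {"jaw": 0, "dx": 0.045, "dy": 0.005, "dz": 0, "yaw": -0.01}
    - {"jaw": 0, "dx": 0.045, "dy": 0.01, "dz": 0, "yaw": -0.02}
    - {"jaw": 0, "dx": 0.045, "dy": 0.01, "dz": 0.0, "yaw": -0.02}
    - {"jaw": 0, "dx": 0.045, "dy": 0.01, "dz": 0, "yaw": -0.02}
    - {"jaw": 0, "dx": 0.045, "dy": 0.01, "dz": 0.0, "yaw": 0}

```text
clock: 6.9
tool_pos: [0.5186, 0.0951, 0.252]
eef_rot: [0.647, 0.762, -0.003, 0.004]
contact_force: [0.2, -0.5, 1.3]
opening: 1.001
```

```bash
python3 go.py .534 .133 .07 .18
```

```text
t 6.9 pos [0.5186 0.0951 0.252 ] ya 0.164 z [ 0.003 -0.009 -1.   ] F [ 0.2 -0.5  1.3] op 1.001 q [ 0.05  0.58 -0.53  1.83  0.39  0.83 -0.51]
  need mm [ 36.7  21.1 181.7] yaw(tool) -0.016
```

Request:
play_rows:
  targets:
    - {"jaw": 0, "dx": 0.018, "dy": 0.01, "dz": 0.03, "yaw": -0.01}
    - {"jaw": 0, "dx": 0.012, "dy": 0.009, "dz": 0.035, "yaw": 0}
    - {"jaw": 0, "dx": 0, "dy": 0, "dz": 0.035, "yaw": 0}
    - {"jaw": 0, "dx": 0, "dy": 0, "dz": 0.03, "yaw": 0}
    - {"jaw": 0, "dx": 0, "dy": 0, "dz": 0.02, "yaw": 0}

```text
clock: 7.4
tool_pos: [0.542, 0.1437, 0.1062]
eef_rot: [0.637, 0.77, 0.009, 0.008]
contact_force: [0.0, 0.1, -1.1]
opening: 1.001
```

```bash
python3 go.py .534 .133 .022 .18
```

```text
t 7.4 pos [0.542  0.1437 0.1062] ya 0.188 z [ 0.024  0.003 -1.   ] F [ 0.   0.1 -1.1] op 1.001 q [-0.12  0.81 -0.38  1.89  0.58  0.53 -0.7 ]
  need mm [ -8.9 -11.9  83.9] yaw(tool) 0.008
```

Request:
play_rows:
  targets:
    - {"jaw": 0, "dx": -0.005, "dy": -0.006, "dz": 0.015, "yaw": 0}
    - {"jaw": 0, "dx": -0.004, "dy": -0.005, "dz": 0.015, "yaw": 0}
    - {"jaw": 0, "dx": 0, "dy": 0, "dz": 0.015, "yaw": 0}
    - {"jaw": 0, "dx": 0, "dy": 0, "dz": 0.01, "yaw": 0}
    - {"jaw": 0, "dx": 0, "dy": 0, "dz": 0.0, "yaw": 0}

```text
clock: 7.9
tool_pos: [0.5375, 0.1336, 0.0491]
eef_rot: [0.637, 0.771, 0.01, 0.01]
contact_force: [0.3, -0.7, -0.5]
opening: 0.999
```

```bash
python3 - <<'E'
from go import *
need([.534,.133,.022],.18)
for n in("scene","top"):
    s=r.snapshot(n); np.savez(f"pics/{n}4.npz",**s)
crop(load("top4"),260,160,410,290,5,"c4t"); crop(load("scene4"),240,160,400,300,5,"c4s")
E
```

```text
t 7.9 pos [0.5375 0.1336 0.0491] ya 0.189 z [ 0.028  0.002 -1.   ] F [ 0.3 -0.7 -0.5] op 0.999 q [-0.16  0.9  -0.28  1.93  0.65  0.38 -0.77]
  need mm [ 0.1 -4.3 27. ] yaw(tool) 0.009
```

View pics/c4s.png

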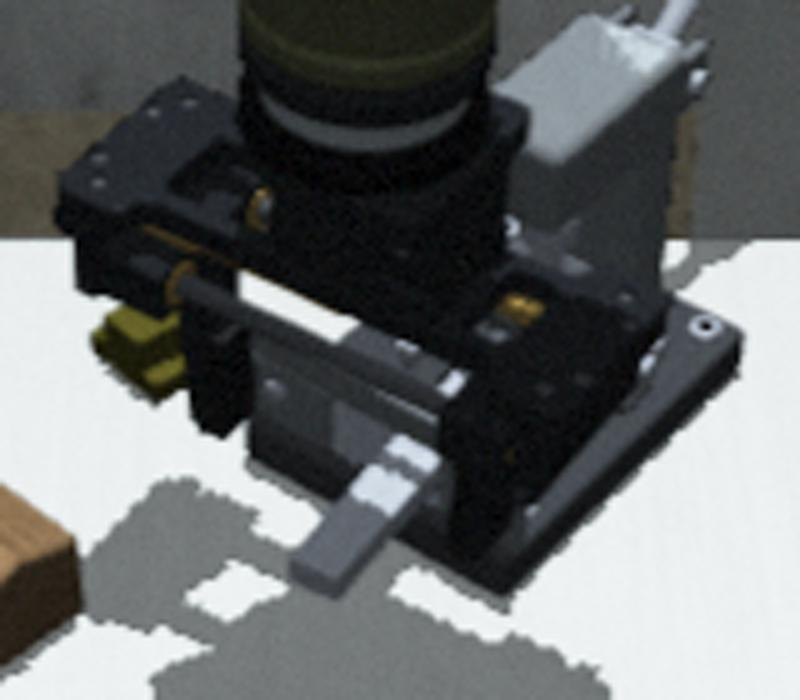

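Request:
play_rows:
  targets:
    - {"jaw": 0, "dx": 0, "dy": -0.004, "dz": 0.012, "yaw": 0}
    - {"jaw": 0, "dx": 0, "dy": 0, "dz": 0.01, "yaw": 0}
    - {"jaw": 0, "dx": 0, "dy": 0, "dz": 0.003, "yaw": 0}
    - {"jaw": 0, "dx": 0, "dy": 0, "dz": 0.0, "yaw": 0}
    - {"jaw": 0.3, "dx": 0, "dy": 0, "dz": 0.0, "yaw": 0}

```text
clock: 8.5
tool_pos: [0.5384, 0.1347, 0.0275]
eef_rot: [0.637, 0.77, 0.014, 0.012]
contact_force: [-0.2, 0.1, -0.1]
opening: 0.93
```

```bash
python3 go.py .534 .133 .022 .18
```

```text
t 8.5 pos [0.5384 0.1347 0.0275] ya 0.189 z [ 0.037  0.006 -0.999] F [-0.2  0.1 -0.1] op 0.93 q [-0.19  0.93 -0.24  1.94  0.68  0.31 -0.8 ]
  need mm [-0.8 -4.8  5.4] yaw(tool) 0.009
```

Request:
play_rows:
  targets:
    - {"jaw": 0.5, "dx": 0, "dy": -0.005, "dz": 0.004, "yaw": 0}
    - {"jaw": 0.6, "dx": 0, "dy": -0.003, "dz": 0.002, "yaw": 0}
    - {"jaw": 0.65, "dx": 0, "dy": 0, "dz": 0.0, "yaw": 0}
    - {"jaw": 0.65, "dx": 0, "dy": 0, "dz": 0.0, "yaw": 0}
    - {"jaw": 0.65, "dx": 0, "dy": 0, "dz": 0.0, "yaw": 0}

```text
clock: 9.0
tool_pos: [0.5305, 0.1332, 0.0216]
eef_rot: [0.637, 0.77, 0.015, 0.012]
contact_force: [0.4, -0.1, 0.3]
opening: 0.48
```

```bash
python3 - <<'E'
from go import *
need([.534,.133,.022],.18)
for n in("scene","top"):
    s=r.snapshot(n); np.savez(f"pics/{n}4.npz",**s)
crop(load("top4"),260,160,410,290,5,"c4t"); crop(load("scene4"),270,200,370,290,7,"c4s")
E
```

```text
t 9.0 pos [0.5305 0.1332 0.0216] ya 0.189 z [ 0.038  0.007 -0.999] F [ 0.4 -0.1  0.3] op 0.48 q [-0.21  0.93 -0.21  1.97  0.69  0.27 -0.81]
  need mm [-0.9  3.4 -0.3] yaw(tool) 0.009
```

View pics/c4s.png

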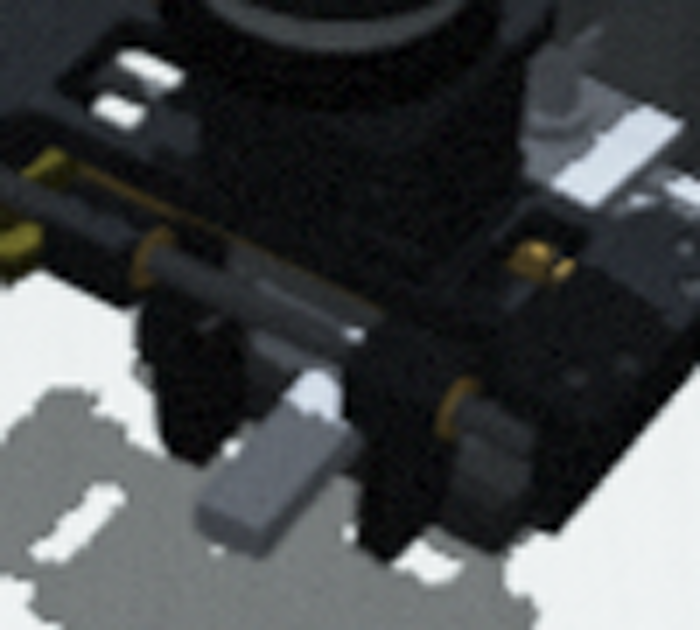

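```bash
cat > kin.py <<'E'
from h import *
from scipy.optimize import least_squares
import itertools
# (pos, ya, q)
D=[([.27195,-.56203,.2379],-1.12,[1.15381616,.69000666,-.19448368,1.56632555,.15732261,.90252394,-.21511539]),
([.4101,-.3742,.2345],-1.139,[.75,.6,-.16,1.78,.14,.77,-.62]),
([.5381,-.1837,.1785],-.243,[.47,.72,-.38,1.78,.37,.72,-.35]),
([.5763,-.1431,.1554],.121,[.43,.79,-.47,1.72,.48,.76,-.15]),
([.5771,-.1461,.0535],.09,[.37,.93,-.36,1.77,.57,.55,-.26]),
([.577,-.1449,.0418],.107,[.36,.95,-.35,1.78,.59,.52,-.26]),
([.5753,-.1403,.148],.111,[.42,.8,-.46,1.73,.48,.73,-.17]),
([.5104,-.1345,.2496],.103,[.5,.58,-.53,1.84,.4,.81,-.13]),
([.5186,.0951,.252],.164,[.05,.58,-.53,1.83,.39,.83,-.51]),
([.542,.1437,.1062],.188,[-.12,.81,-.38,1.89,.58,.53,-.7]),
([.5375,.1336,.0491],.189,[-.16,.9,-.28,1.93,.65,.38,-.77]),
([.5305,.1332,.0216],.189,[-.21,.93,-.21,1.97,.69,.27,-.81])]
def fk(p,sg,q):
    d1,xs,a,xe,b,xw,l,xt,k=p
    Tm=R.identity();pos=np.zeros(3)
    offs=[(0,d1),(xs,0),(0,a),(xe,0),(0,b),(xw,0),(xt,l)]
    pos=np.array([0,0,0.])
    for i in range(7):
        ax=[0,0,sg[i]] if i%2==0 else [0,1,0]
        Tm=Tm*R.from_rotvec(np.array(ax)*q[i]); pos=pos+Tm.apply([offs[i][0],0,offs[i][1]])
    Tm=Tm*R.from_rotvec([0,0,k])
    return pos,Tm.as_matrix()
def res(p,sg):
    o=[]
    for x,ya,q in D:
        P,M=fk(p,sg,q); o+=list((P-x)*3)
        o+=list((M[:2,1]-[np.cos(ya),np.sin(ya)])*1)+list(M[:2,2])
    return np.array(o)
if __name__=="__main__":
    best=[]
    for s in itertools.product([1,-1],repeat=3):
        sg=[-1,0,s[0],0,s[1],0,s[2]]
        for k in(0,1.57,-1.57,3.14):
            a=least_squares(res,[.3,0,.4,0,.4,0,.25,0,k],args=(sg,)); best.append((a.cost,sg,a.x.round(4)))
    best.sort(key=lambda b:b[0])
    for b in best[:4]: print(b)
E
python3 kin.py
```

```text
(np.float64(0.00893591964456708), [-1, 0, -1, 0, -1, 0, -1], array([-0.1448,  0.0801,  0.5274, -0.0193,  0.2813,  0.0515, -0.1796,
       -0.0354,  1.5729]))
(np.float64(0.008935919644567091), [-1, 0, -1, 0, -1, 0, -1], array([-0.1448,  0.0801,  0.5274, -0.0193,  0.2813,  0.0515, -0.1796,
       -0.0354,  1.5729]))
(np.float64(0.008935919644567096), [-1, 0, -1, 0, -1, 0, -1], array([-0.1448,  0.0801,  0.5274, -0.0193,  0.2813,  0.0515, -0.1796,
       -0.0354,  1.5729]))
(np.float64(0.008935919644567112), [-1, 0, -1, 0, -1, 0, -1], array([-0.1448,  0.0801,  0.5274, -0.0193,  0.2813,  0.0515, -0.1796,
       -0.0354, -4.7103]))
```

```bash
cat > ikc.py <<'E'
from kin import *
sg=[-1,0,-1,0,-1,0,-1]
p=least_squares(res,[.3,0,.4,0,.4,0,.25,0,1.57],args=(sg,),loss="soft_l1",f_scale=.01).x
lo=np.array([-3.01,-.46,-1.47,.13,-1,.04,-2.66]);hi=np.array([3.01,2.08,1.51,2.56,4.14,2.09,2.66])
q0=np.array(D[-1][2])
def ik(x,ya,q0):
    def f(q):
        P,M=fk(p,sg,q); return np.concatenate([(P-x)*10,(M[:2,1]-[np.cos(ya),np.sin(ya)])*3,M[:2,2]*3,(q-q0)*.02])
    a=least_squares(f,np.clip(q0,lo+.01,hi-.01),bounds=(lo,hi)); P,M=fk(p,sg,a.x)
    return a.x,np.linalg.norm(P-x)*1000,np.linalg.norm(M[:2,2])
if __name__=="__main__":
    F=np.array([.5556,.0395,.11])
    def W(u,v): c,s=np.cos(F[2]),np.sin(F[2]); return [F[0]+c*u-s*v,F[1]+s*u+c*v]
    q=q0
    for u,v,th in((0,130,0),(0,150,0),(-34,156,20),(-65,154,35),(-87,142,50),(-101,125,65),(-98,131,65),(-92,160,65)):
        x=W(u,v)+[.022]; q,e,t=ik(np.array(x),F[2]+np.radians(th),q); print(np.round(x,3),th,q.round(2),e.round(1),t.round(3))
    q1=q
    print("tang to robot");
    for x,ya in(([.405,.364,.06],1.77),([.405,.364,.006],1.77)): q1,e,t=ik(np.array(x),ya,q1); print(q1.round(2),e.round(1),t.round(3))
    q1=q
    print("tang away");
    for x,ya in(([.45,.25,.06],.3),([.503,.383,.06],-.5),([.503,.383,.06],-1.375),([.503,.383,.006],-1.375)): q1,e,t=ik(np.array(x),ya,q1); print(q1.round(2),e.round(1),t.round(3))
E
python3 ikc.py
```

```text
[-1.37160e+01  1.29254e+02  2.20000e-02] 0 [-1.68  1.42  0.11  0.73  0.04  2.09 -0.05] 129030.4 0.893
[-1.59110e+01  1.49133e+02  2.20000e-02] 0 [-1.68  1.42  0.13  0.73  0.04  2.09 -0.04] 149030.3 0.894
[-5.03640e+01  1.51364e+02  2.20000e-02] 20 [-1.89  1.42  0.17  0.73  0.05  2.09 -0.05] 158574.3 0.896
[-8.09570e+01  1.45973e+02  2.20000e-02] 35 [-2.08  1.42  0.19  0.73  0.06  2.09 -0.04] 165970.9 0.897
[-1.01507e+02  1.31631e+02  2.20000e-02] 50 [-2.23  1.42  0.21  0.73  0.06  2.09 -0.04] 165274.6 0.899
[-1.13556e+02  1.13196e+02  2.20000e-02] 65 [-2.36  1.42  0.23  0.73  0.07  2.09 -0.04] 159389.5 0.9
[-1.11233e+02  1.19489e+02  2.20000e-02] 65 [-2.32  1.42  0.23  0.72  0.06  2.09 -0.03] 162300.9 0.899
[-1.08453e+02  1.48973e+02  2.20000e-02] 65 [-2.2   1.42  0.21  0.73  0.05  2.09 -0.02] 183319.6 0.898
tang to robot
[-0.61  0.87 -0.21  1.91  0.42  0.41  0.64] 0.0 0.0
[-0.64  0.96 -0.15  1.91  0.44  0.3   0.63] 0.0 0.0
tang away
[-0.53  0.83  0.04  2.08 -0.13  0.24 -0.07] 0.1 0.0
[-0.8   1.    0.33  1.48 -0.42  0.73 -0.8 ] 0.0 0.0
[-0.86  1.08  0.57  1.32 -0.64  0.92 -1.52] 0.0 0.0
[-0.85  1.15  0.54  1.33 -0.68  0.84 -1.49] 0.0 0.0
```

Request:
play_rows:
  targets:
    - {"jaw": 0.65, "dx": 0, "dy": 0.003, "dz": 0.0, "yaw": 0}
    - {"jaw": 1, "dx": 0, "dy": 0, "dz": 0.0, "yaw": 0}
    - {"jaw": 1, "dx": 0, "dy": 0, "dz": 0.0, "yaw": 0}
    - {"jaw": 1, "dx": 0, "dy": 0, "dz": 0.0, "yaw": 0}
    - {"jaw": 1, "dx": 0, "dy": 0, "dz": 0.0, "yaw": 0}
  squeeze: 45

```text
clock: 9.6
tool_pos: [0.5344, 0.1339, 0.0219]
eef_rot: [0.637, 0.77, 0.015, 0.013]
contact_force: [0.2, 0.1, 0.3]
opening: 0.221
```

```bash
python3 go.py .534 .133 .022 .18
```

```text
t 9.6 pos [0.5344 0.1339 0.0219] ya 0.188 z [ 0.039  0.007 -0.999] F [0.2 0.1 0.3] op 0.221 q [-0.21  0.94 -0.21  1.96  0.69  0.28 -0.81]
  need mm [-0.8 -0.6 -0.2] yaw(tool) 0.008
```

```bash
sed -i 's/def W(u,v): /def W(u,v): u/; ' ikc.py; sed -i 's/def W(u,v): uc,s=/def W(u,v): u,v=u\/1000,v\/1000; c,s=/' ikc.py; sed -i 's/    q1=q$/    q1=q.copy()/' ikc.py; sed -i 's/\[-.81\]//' ikc.py; python3 ikc.py; python3 -c "
from ikc import *
print(p.round(3)); print(res(p,sg).reshape(-1,7).round(3))"
```

```text
[0.541 0.169 0.022] 0 [-0.24  0.94 -0.26  1.91  0.61  0.37 -0.86] 0.0 0.0
[0.539 0.189 0.022] 0 [-0.28  0.95 -0.26  1.89  0.59  0.38 -0.88] 0.0 0.0
[0.505 0.191 0.022] 20 [-0.31  0.92 -0.23  2.04  0.76  0.27 -0.73] 0.0 0.0
[0.474 0.185 0.022] 35 [-0.36  0.89 -0.13  2.17  0.88  0.14 -0.6 ] 0.0 0.0
[0.454 0.171 0.022] 50 [-0.37  0.88 -0.04  2.24  0.83  0.04 -0.24] 0.1 0.0
[0.441 0.153 0.022] 65 [-0.3   0.88 -0.02  2.23  0.38  0.04  0.55] 0.4 0.0
[0.444 0.159 0.022] 65 [-0.31  0.88 -0.02  2.21  0.37  0.05  0.55] 0.0 0.0
[0.447 0.188 0.022] 65 [-0.36  0.89 -0.04  2.17  0.34  0.1   0.52] 0.0 0.0
tang to robot
[-0.61  0.87 -0.21  1.91  0.41  0.4   0.64] 0.0 0.0
[-0.64  0.96 -0.15  1.91  0.43  0.3   0.63] 0.0 0.0
tang away
[-0.53  0.83  0.06  2.08 -0.2   0.24  0.01] 0.0 0.0
[-0.81  1.    0.37  1.48 -0.46  0.74 -0.76] 0.0 0.0
[-0.87  1.09  0.61  1.32 -0.68  0.94 -1.49] 0.0 0.0
[-0.86  1.16  0.57  1.33 -0.72  0.86 -1.46] 0.0 0.0
[-0.196  0.076  0.505 -0.043  0.268  0.046 -0.221 -0.035  1.573]
[[ 0.028  0.088 -0.017 -0.002 -0.001 -0.001  0.002]
 [ 0.013  0.049  0.005 -0.    -0.    -0.002 -0.007]
 [ 0.014  0.    -0.002 -0.001 -0.002 -0.006  0.007]
 [-0.006  0.006  0.001 -0.001  0.005 -0.011  0.005]
 [ 0.006  0.023  0.006  0.    -0.    -0.003  0.001]
 [ 0.004  0.029 -0.002 -0.001  0.007 -0.002  0.003]
 [-0.006  0.001 -0.003 -0.     0.    -0.003  0.011]
 [-0.013 -0.001  0.009 -0.    -0.001  0.017 -0.006]
 [ 0.013 -0.024  0.008  0.    -0.002  0.007 -0.001]
 [ 0.001 -0.023  0.004 -0.002  0.006  0.024  0.   ]
 [ 0.014 -0.01  -0.012  0.002 -0.015  0.024 -0.   ]
 [-0.004  0.002 -0.005 -0.001  0.     0.04   0.011]]
```

```bash
cat > plan2.py <<'E'
from plan import *
F=np.array([.5556,.0395,.11])
def run(st=3,da=np.radians(2.5),cmin=4,rw=1.0,ymax=112):
    memo={};cc,ss=np.cos(F[2]),np.sin(F[2])
    def cl(n):
        if n not in memo:
            x,y,t=n[0]*st,n[1]*st,n[2]*da; u,v=(x-118*np.sin(t))/1e3,(y+118*np.cos(t))/1e3
            memo[n]=(clr(x,y,t),np.hypot(F[0]+cc*u-ss*v,F[1]+ss*u+cc*v))
        return memo[n]
    s=(0,-7,0);dist={s:0};pr={};h=[(0,s)]
    while h:
        d,n=heapq.heappop(h)
        if d>dist[n]: continue
        if n[1]*st>ymax: break
        for dx in(-1,0,1):
            for dy in(-1,0,1):
                for dt in(-1,0,1):
                    k=(n[0]+dx,n[1]+dy,n[2]+dt)
                    if not -4<=k[2]<=32: continue
                    c,rr=cl(k)
                    if c<cmin: continue
                    w=np.hypot(np.hypot(dx,dy)*st,dt*3)*(1+(8/c)**2+rw*max(0,(.53-rr)/.01)**2)
                    if w>0 and d+w<dist.get(k,1e9): dist[k]=d+w;pr[k]=n;heapq.heappush(h,(d+w,k))
    path=[n]
    while n in pr: n=pr[n];path.append(n)
    for n in path[::-1]:
        x,y,t=n[0]*st,n[1]*st,n[2]*da
        print(x,y,n[2]*2.5,"grip",(np.array([x-118*np.sin(t),y+118*np.cos(t)])).round(0),"clr,r",np.round(cl(n),3))
run()
E
python3 plan2.py | tail -45
```

```text
0 -15 0.0 grip [  0. 103.] clr,r [15.     0.562]
0 -12 0.0 grip [  0. 106.] clr,r [15.     0.563]
0 -9 0.0 grip [  0. 109.] clr,r [15.     0.563]
0 -6 0.0 grip [  0. 112.] clr,r [15.     0.564]
0 -3 0.0 grip [  0. 115.] clr,r [15.     0.564]
0 0 0.0 grip [  0. 118.] clr,r [15.     0.565]
0 3 0.0 grip [  0. 121.] clr,r [15.     0.565]
0 6 0.0 grip [  0. 124.] clr,r [15.     0.566]
0 9 0.0 grip [  0. 127.] clr,r [15.     0.566]
0 12 0.0 grip [  0. 130.] clr,r [15.     0.567]
0 15 0.0 grip [  0. 133.] clr,r [15.     0.568]
0 18 0.0 grip [  0. 136.] clr,r [15.     0.568]
0 21 0.0 grip [  0. 139.] clr,r [15.     0.569]
0 24 2.5 grip [ -5. 142.] clr,r [14.     0.564]
3 27 5.0 grip [ -7. 145.] clr,r [13.181  0.563]
3 30 7.5 grip [-12. 147.] clr,r [14.     0.558]
6 33 10.0 grip [-14. 149.] clr,r [13.591  0.557]
6 36 12.5 grip [-20. 151.] clr,r [13.984  0.552]
6 39 15.0 grip [-25. 153.] clr,r [13.984  0.548]
6 42 17.5 grip [-29. 155.] clr,r [13.181  0.544]
6 45 20.0 grip [-34. 156.] clr,r [12.788  0.539]
6 48 22.5 grip [-39. 157.] clr,r [11.588  0.535]
6 51 25.0 grip [-44. 158.] clr,r [10.791
[... 373 characters left out ...]
.997 0.505]
12 75 42.5 grip [-68. 162.] clr,r [4.394 0.509]
15 78 42.5 grip [-65. 165.] clr,r [4.2   0.512]
18 81 42.5 grip [-62. 168.] clr,r [4.394 0.516]
21 84 42.5 grip [-59. 171.] clr,r [5.197 0.52 ]
24 87 40.0 grip [-52. 177.] clr,r [7.    0.528]
24 90 40.0 grip [-52. 180.] clr,r [7.394 0.529]
27 93 40.0 grip [-49. 183.] clr,r [9.994 0.533]
27 96 40.0 grip [-49. 186.] clr,r [11.997  0.534]
27 99 40.0 grip [-49. 189.] clr,r [14.181  0.535]
27 102 40.0 grip [-49. 192.] clr,r [15.788  0.536]
27 105 40.0 grip [-49. 195.] clr,r [17.597  0.537]
27 108 40.0 grip [-49. 198.] clr,r [19.794  0.538]
27 111 40.0 grip [-49. 201.] clr,r [21.797  0.539]
27 114 40.0 grip [-49. 204.] clr,r [23.8   0.54]
```

```bash
cat > ex.py <<'E'
from go import *
from plan import clr
L=.119
def state():
    st=r.get_state(); M=R.from_quat(st["eef_rot"]).as_matrix(); ya=np.arctan2(M[1,1],M[0,1]); return st,M,ya
def corner():
    st,M,ya=state(); g=st["tool_pos"]+M[:,2]*-.019; c=np.array([g[0]+L*np.sin(ya),g[1]-L*np.cos(ya)])
    d=c-P[:2]; a=P[2]; f=np.array([np.cos(a)*d[0]+np.sin(a)*d[1],-np.sin(a)*d[0]+np.cos(a)*d[1]])*1000
    return f,np.degrees(ya-P[2])
def rows(wps,z=None):
    """wps: corner fixture x,y(mm),theta deg ; per-row tool deltas"""
    st,M,ya=state(); f,th=corner(); print("t",round(st["clock"],2),"corner",f.round(1),"th",th.round(1),"clr",round(float(clr(*f,np.radians(th))),1),"z",st["tool_pos"][2].round(4),"tilt",M[:2,2].round(3),"F",st["contact_force"].round(1),"op",st["opening"].round(3),"q6",st["q"].round(2)[[4,5,6]])
    def tcp(x,y,t): t=np.radians(t); return np.array([x-119*np.sin(t),y+119*np.cos(t)])
    px,pt=tcp(*f,th),th
    for w in wps:
        q=tcp(*w); d=q-px; t=np.radians(pt); # tool y=(cos t,sin t), tool x=(-sin t,cos t)
        print(w,"dx %.1f dy %.1f yaw %.3f"%(-np.sin(t)*d[0]+np.cos(t)*d[1],np.cos(t)*d[0]+np.sin(t)*d[1],-np.radians(w[2]-pt)),"clr",round(float(clr(w[0],w[1],np.radians(w[2]))),1)); px,pt=q,w[2]
E
python3 - <<'E'
from ex import *
rows([(0,-12,2),(0,-4,0),(0,4,0),(0,12,0),(0,21,0)])
E
```

```text
Traceback (most recent call last):
  File "ex.py", line 12, in rows
    st,M,ya=state(); f,th=corner(); print("t",round(st["clock"],2),"corner",f.round(1),"th",th.round(1),"clr",round(float(clr(*f,np.radians(th))),1),"z",st["tool_pos"][2].round(4),"tilt",M[:2,2].round(3),"F",st["contact_force"].round(1),"op",st["opening"].round(3),"q6",st["q"].round(2)[[4,5,6]])
                                                                                                                                                                                                                                                  ^^^^^^^^^^^^^^^^^^^
AttributeError: 'float' object has no attribute 'round'
```

```bash
sed -i 's/st\["opening"\].round(3)/round(st["opening"],3)/' ex.py
python3 - <<'E'
from ex import *
rows([(0,-12,2),(0,-4,0),(0,4,0),(0,12,0),(0,21,0)])
E
```

```text
t 9.6 corner [ -2.2 -22.5] th 4.5 clr 7.0 z 0.0219 tilt [0.039 0.007] F [0.2 0.1 0.3] op 0.221 q6 [ 0.69  0.28 -0.81]
(0, -12, 2) dx 10.2 dy 8.1 yaw 0.043 clr 13.0
(0, -4, 0) dx 7.9 dy 4.4 yaw 0.035 clr 15.0
(0, 4, 0) dx 8.0 dy 0.0 yaw -0.000 clr 15.0
(0, 12, 0) dx 8.0 dy 0.0 yaw -0.000 clr 15.0
(0, 21, 0) dx 9.0 dy 0.0 yaw -0.000 clr 15.0
```

Request:
play_rows:
  targets:
    - {"jaw": 1, "dx": 0, "dy": 0, "dz": -0.001, "yaw": 0}
    - {"jaw": 1, "dx": 0.009, "dy": 0.003, "dz": -0.001, "yaw": 0.02}
    - {"jaw": 1, "dx": 0.01, "dy": 0.002, "dz": 0.0, "yaw": 0.02}
    - {"jaw": 1, "dx": 0.01, "dy": 0.002, "dz": 0.0, "yaw": 0.02}
    - {"jaw": 1, "dx": 0.01, "dy": 0.0, "dz": 0.0, "yaw": 0}

```text
clock: 10.1
tool_pos: [0.5346, 0.1752, 0.0236]
eef_rot: [0.663, 0.748, 0.014, 0.012]
contact_force: [0.2, -1.0, -2.1]
opening: 0.222
```

```bash
python3 - <<'E'
from ex import *
rows([(0,14,2),(2,22,2),(3,29,7),(5,35,12),(6,40,16)])
for n in("scene",):
    s=r.snapshot(n); np.savez(f"pics/{n}5.npz",**s)
crop(load("scene5"),240,160,400,300,5,"c5s")
E
```

```text
t 10.1 corner [-5.4 18.1] th 0.6 clr 10.0 z 0.0236 tilt [0.037 0.006] F [ 0.2 -1.  -2.1] op 0.222 q6 [ 0.63  0.31 -0.88]
(0, 14, 2) dx -4.2 dy 2.5 yaw -0.024 clr 14.0
(2, 22, 2) dx 7.9 dy 2.3 yaw -0.000 clr 14.0
(3, 29, 7) dx 6.5 dy -9.1 yaw -0.087 clr 14.4
(5, 35, 12) dx 5.3 dy -7.7 yaw -0.087 clr 14.2
(6, 40, 16) dx 4.4 dy -6.3 yaw -0.070 clr 13.8
```

View pics/c5s.png

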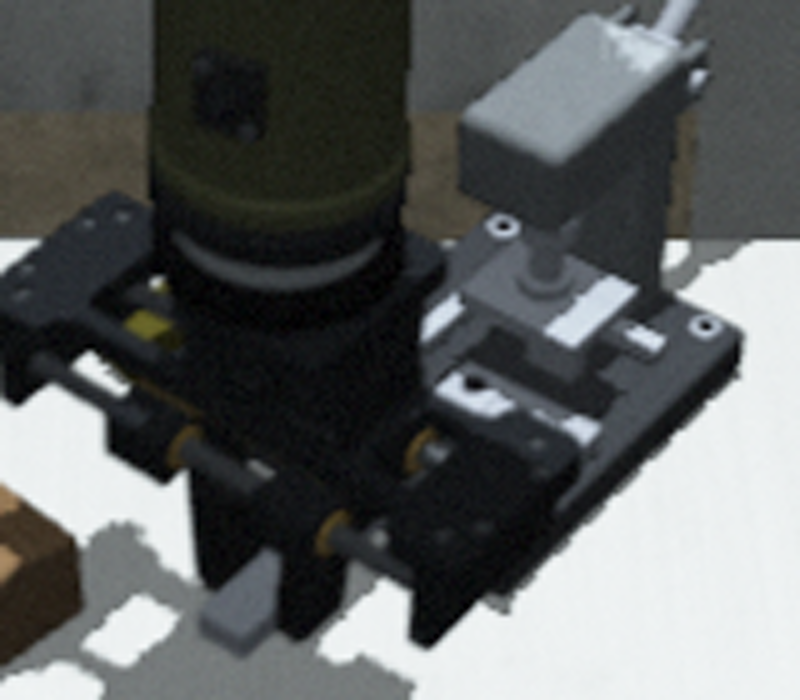

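```bash
python3 - <<'E'
from ex import *
rows([(-2,22,1),(1,27,4),(3,32,8),(5,36,12),(6,40,16)])
E
```

```text
t 10.15 corner [-5.2 21.4] th 0.8 clr 10.0 z 0.0237 tilt [0.037 0.009] F [-1.   1.3 -1.5] op 0.218 q6 [ 0.63  0.31 -0.88]
(-2, 22, 1) dx 0.6 dy 2.8 yaw -0.003 clr 13.0
(1, 27, 4) dx 4.8 dy -3.1 yaw -0.052 clr 14.0
(3, 32, 8) dx 4.6 dy -6.0 yaw -0.070 clr 14.0
(5, 36, 12) dx 3.4 dy -5.8 yaw -0.070 clr 14.4
(6, 40, 16) dx 3.4 dy -6.5 yaw -0.070 clr 13.8
```

Request:
play_rows:
  targets:
    - {"jaw": 1, "dx": 0.001, "dy": 0.004, "dz": 0, "yaw": 0}
    - {"jaw": 1, "dx": 0.005, "dy": -0.001, "dz": 0, "yaw": -0.05}
    - {"jaw": 1, "dx": 0.005, "dy": -0.006, "dz": 0.0, "yaw": -0.07}
    - {"jaw": 1, "dx": 0.0035, "dy": -0.006, "dz": 0.0, "yaw": -0.07}
    - {"jaw": 1, "dx": 0.0035, "dy": -0.006, "dz": 0.0, "yaw": -0.07}

```text
clock: 10.65
tool_pos: [0.516, 0.1935, 0.0229]
eef_rot: [0.552, 0.834, 0.014, 0.013]
contact_force: [0.5, -0.2, -2.6]
opening: 0.22
```

```bash
python3 - <<'E'
from ex import *
rows([(6,42,16),(6,46,20),(6,50,24),(6,54,28),(6,58,32)])
E
```

```text
t 10.65 corner [11.  43.4] th 16.7 clr 8.0 z 0.0229 tilt [0.037 0.009] F [ 0.5 -0.2 -2.6] op 0.22 q6 [ 0.74  0.3  -0.76]
(6, 42, 16) dx 0.1 dy -3.7 yaw 0.012 clr 13.0
(6, 46, 20) dx 3.6 dy -7.2 yaw -0.070 clr 12.4
(6, 50, 24) dx 3.5 dy -6.9 yaw -0.070 clr 11.4
(6, 54, 28) dx 3.4 dy -6.7 yaw -0.070 clr 9.4
(6, 58, 32) dx 3.2 dy -6.4 yaw -0.070 clr 7.0
```

Request:
play_rows:
  targets:
    - {"jaw": 1, "dx": 0.0015, "dy": -0.006, "dz": 0, "yaw": -0.02}
    - {"jaw": 1, "dx": 0.003, "dy": -0.0075, "dz": 0, "yaw": -0.07}
    - {"jaw": 1, "dx": 0.003, "dy": -0.007, "dz": 0.0, "yaw": -0.07}
    - {"jaw": 1, "dx": 0.003, "dy": -0.007, "dz": 0.0, "yaw": -0.07}
    - {"jaw": 1, "dx": 0.002, "dy": -0.006, "dz": 0.0, "yaw": -0.07}

```text
clock: 11.15
tool_pos: [0.4791, 0.1878, 0.0215]
eef_rot: [0.415, 0.91, 0.012, 0.015]
contact_force: [-0.3, -1.1, -2.0]
opening: 0.224
```

```bash
python3 - <<'E'
from ex import *
rows([(5,60,36),(5,63,39),(5,66,42),(6,69,45),(8,72,46)])
E
```

```text
t 11.15 corner [ 7.2 57.8] th 34.7 clr 6.4 z 0.0215 tilt [0.037 0.009] F [-0.3 -1.1 -2. ] op 0.224 q6 [ 0.92  0.21 -0.65]
(5, 60, 36) dx 3.0 dy -3.3 yaw -0.023 clr 6.4
(5, 63, 39) dx 2.3 dy -4.5 yaw -0.052 clr 6.0
(5, 66, 42) dx 2.2 dy -4.3 yaw -0.052 clr 6.0
(6, 69, 45) dx 1.4 dy -3.5 yaw -0.052 clr 5.8
(8, 72, 46) dx 0.7 dy 1.5 yaw -0.017 clr 6.4
```

```bash
python3 - <<'E'
from ex import *
import ov
t=r.snapshot("top"); s=r.snapshot("scene"); np.savez("pics/top6.npz",**t)
f,th=corner(); w=W(P,(f[0],f[1],0)); c=[w[0],w[1],P[2]+np.radians(th)]; print(f,th)
ov.ov(t,None,270,180,430,290,5,"o6t",ov.loops(P,c)); ov.ov(s,None,270,170,400,290,5,"o6s",ov.loops(P,c))
E
```

```text
[ 6.40424127 57.41256568] 34.5577621016468
```

View pics/o6t.png

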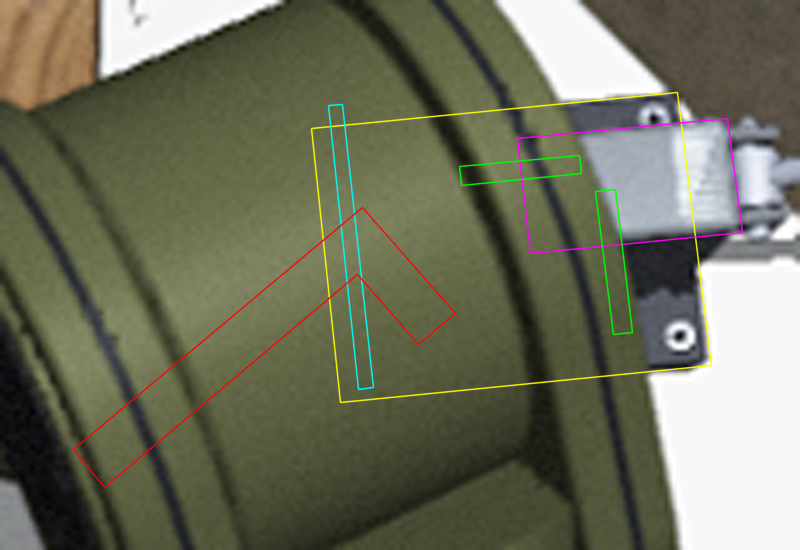

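View pics/o6s.png

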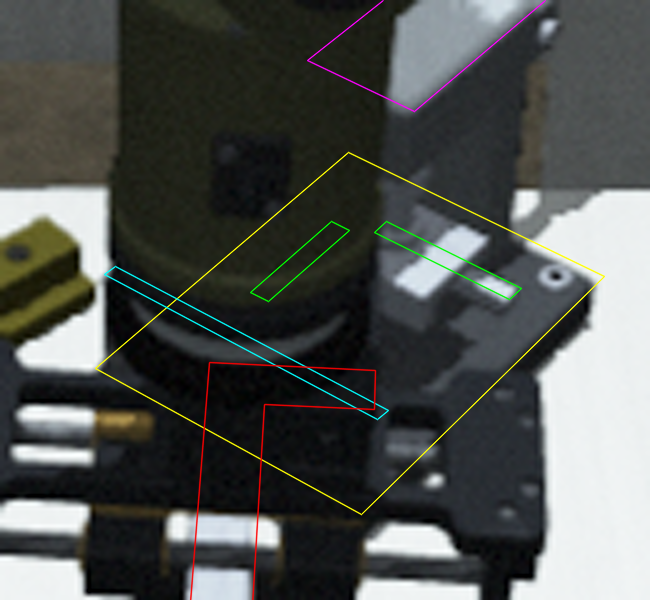

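Request:
play_rows:
  targets:
    - {"jaw": 1, "dx": 0.003, "dy": -0.003, "dz": -0.0005, "yaw": -0.03}
    - {"jaw": 1, "dx": 0.0025, "dy": -0.0045, "dz": -0.0005, "yaw": -0.05}
    - {"jaw": 1, "dx": 0.002, "dy": -0.0045, "dz": -0.0005, "yaw": -0.05}
    - {"jaw": 1, "dx": 0.0015, "dy": -0.0035, "dz": -0.0005, "yaw": -0.05}
    - {"jaw": 1, "dx": 0.0005, "dy": 0.0, "dz": 0.0, "yaw": -0.02}

```text
clock: 11.75
tool_pos: [0.4606, 0.1838, 0.023]
eef_rot: [0.318, 0.948, 0.011, 0.016]
contact_force: [-1.0, -0.9, -3.0]
opening: 0.222
```

```bash
python3 - <<'E'
from ex import *
rows([(7,70,46),(10,74,46),(13,78,45),(16,82,44),(19,86,43)])
E
```

```text
t 11.75 corner [ 7.2 72. ] th 46.6 clr 5.8 z 0.023 tilt [0.037 0.01 ] F [-1.  -0.9 -3. ] op 0.222 q6 [ 1.04  0.15 -0.58]
(7, 70, 46) dx -1.3 dy -0.3 yaw 0.011 clr 6.4
(10, 74, 46) dx 0.6 dy 5.0 yaw -0.000 clr 6.4
(13, 78, 45) dx 0.6 dy 7.0 yaw 0.017 clr 5.0
(16, 82, 44) dx 0.7 dy 7.0 yaw 0.017 clr 3.6
(19, 86, 43) dx 0.8 dy 7.0 yaw 0.017 clr 3.0
```

```bash
python3 - <<'E'
from plan import clr
import numpy as np
for th in(45,48,52,56):
  print(th,[(y,)+max((round(float(clr(x,y,np.radians(th))),1),x) for x in range(-5,40)) for y in(72,76,80,84,88,92,96,100,104,108)])
from ex import *
rows([(8,73,49),(9,76,51),(12,80,52),(13,84,52),(16,88,52),(19,92,52),(22,96,52),(24,100,52),(26,104,52),(28,108,52)])
E
```

```text
45 [(72, 6.4, 9), (76, 6.4, 13), (80, 6.4, 17), (84, 6.4, 21), (88, 7.8, 23), (92, 9.0, 24), (96, 10.8, 25), (100, 13.4, 26), (104, 16.2, 26), (108, 19.0, 27)]
48 [(72, 7.2, 8), (76, 7.0, 12), (80, 7.0, 16), (84, 7.0, 19), (88, 7.2, 22), (92, 9.0, 23), (96, 10.6, 25), (100, 12.8, 26), (104, 15.4, 26), (108, 17.8, 26)]
52 [(72, 8.4, 7), (76, 8.4, 10), (80, 8.6, 13), (84, 7.8, 17), (88, 8.4, 19), (92, 10.0, 21), (96, 11.0, 22), (100, 12.6, 23), (104, 14.6, 24), (108, 17.0, 24)]
56 [(72, 9.4, 6), (76, 9.2, 9), (80, 9.4, 11), (84, 9.4, 14), (88, 9.2, 17), (92, 10.0, 19), (96, 11.0, 20), (100, 12.2, 21), (104, 14.0, 22), (108, 15.8, 22)]
t 11.75 corner [ 7.2 72. ] th 46.6 clr 5.8 z 0.023 tilt [0.037 0.01 ] F [-1.  -0.9 -3. ] op 0.222 q6 [ 1.04  0.15 -0.58]
(8, 73, 49) dx -0.0 dy -3.6 yaw -0.041 clr 6.6
(9, 76, 51) dx 1.1 dy -1.2 yaw -0.035 clr 7.2
(12, 80, 52) dx 0.2 dy 2.9 yaw -0.017 clr 7.8
(13, 84, 52) dx 1.7 dy 3.8 yaw -0.000 clr 5.8
(16, 88, 52) dx 0.1 dy 5.0 yaw -0.000 clr 6.2
(19, 92, 52) dx 0.1 dy 5.0 yaw -0.000 clr 8.0
(22, 96, 52) dx 0.1 dy 5.0 yaw -0.000 clr 11.0
(24, 100, 52) dx 0.9 dy 4.4 yaw -0.000 clr 12.0
(26, 104, 52) dx 0.9 dy 4.4 yaw -0.000 clr 13.2
(28, 108, 52) dx 0.9 dy 4.4 yaw -0.000 clr 14.0
```

Request:
play_rows:
  targets:
    - {"jaw": 1, "dx": 0, "dy": -0.002, "dz": 0, "yaw": -0.04}
    - {"jaw": 1, "dx": 0, "dy": 0.003, "dz": 0, "yaw": -0.01}
    - {"jaw": 1, "dx": 0, "dy": 0.005, "dz": 0, "yaw": 0}
    - {"jaw": 1, "dx": 0, "dy": 0.005, "dz": 0, "yaw": 0}
    - {"jaw": 1, "dx": 0, "dy": 0.005, "dz": 0.0, "yaw": 0}

```text
clock: 12.25
tool_pos: [0.4705, 0.1981, 0.0235]
eef_rot: [0.292, 0.956, 0.01, 0.017]
contact_force: [-0.1, -0.7, -2.8]
opening: 0.22
```

```bash
python3 - <<'E'
from ex import *
rows([(18,84,50),(20,88,50),(22,92,50),(24,96,50),(25,100,50)])
E
```

```text
t 12.25 corner [22.8 89.9] th 49.7 clr 7.8 z 0.0235 tilt [0.038 0.01 ] F [-0.1 -0.7 -2.8] op 0.22 q6 [ 1.02  0.23 -0.52]
(18, 84, 50) dx -0.1 dy -8.3 yaw -0.005 clr 7.8
(20, 88, 50) dx 1.0 dy 4.3 yaw -0.000 clr 7.4
(22, 92, 50) dx 1.0 dy 4.3 yaw -0.000 clr 9.0
(24, 96, 50) dx 1.0 dy 4.3 yaw -0.000 clr 10.6
(25, 100, 50) dx 1.8 dy 3.7 yaw -0.000 clr 12.2
```

Request:
play_rows:
  targets:
    - {"jaw": 1, "dx": 0.003, "dy": 0.004, "dz": -0.0005, "yaw": 0}
    - {"jaw": 1, "dx": 0.004, "dy": 0.005, "dz": -0.0005, "yaw": 0}
    - {"jaw": 1, "dx": 0.005, "dy": 0.006, "dz": -0.001, "yaw": 0}
    - {"jaw": 1, "dx": 0.005, "dy": 0.006, "dz": -0.001, "yaw": 0}
    - {"jaw": 1, "dx": 0.005, "dy": 0.006, "dz": -0.001, "yaw": 0}

```text
clock: 12.75
tool_pos: [0.4676, 0.2358, 0.028]
eef_rot: [0.293, 0.956, 0.011, 0.017]
contact_force: [0.1, 0.7, -2.8]
opening: 0.221
```

```bash
python3 - <<'E'
from ex import *
rows([(25,140,50)])
s=r.snapshot("scene"); cv2.imwrite("pics/s7.png",s["frame"][:,:,::-1])
crop(s,200,160,420,320,3.6,"c7s")
E
```

```text
t 12.75 corner [ 24.  127.5] th 49.6 clr 30.6 z 0.028 tilt [0.038 0.011] F [ 0.1  0.7 -2.8] op 0.221 q6 [ 0.96  0.29 -0.52]
(25, 140, 50) dx 7.3 dy 9.4 yaw -0.007 clr 39.4
```

View pics/c7s.png

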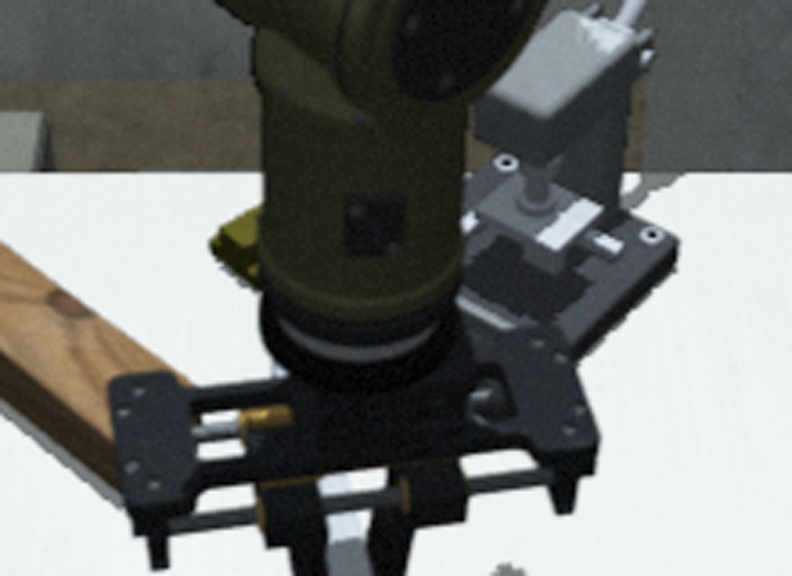

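Request:
play_rows:
  targets:
    - {"jaw": 1, "dx": 0.004, "dy": 0.003, "dz": -0.008, "yaw": 0}
    - {"jaw": 1, "dx": 0.004, "dy": 0, "dz": -0.012, "yaw": 0}
    - {"jaw": 1, "dx": 0.004, "dy": 0, "dz": -0.012, "yaw": 0}
    - {"jaw": 1, "dx": 0, "dy": 0, "dz": -0.012, "yaw": 0}
    - {"jaw": 1, "dx": 0, "dy": 0, "dz": -0.006, "yaw": 0}

```text
clock: 13.3
tool_pos: [0.455, 0.2475, 0.0823]
eef_rot: [0.291, 0.956, 0.011, 0.016]
contact_force: [-0.1, -0.8, -2.4]
opening: 0.223
```

```bash
python3 - <<'E'
from go import *
need([.402,.372,.08],1.766)
E
```

```text
t 13.3 pos [0.455  0.2475 0.0823] ya 0.98 z [ 0.037  0.012 -0.999] F [-0.1 -0.8 -2.4] op 0.223 q [-0.34  0.83 -0.41  2.04  0.86  0.42 -0.45]
  need mm [113.4  73.7   1.9] yaw(tool) -0.786
```

Request:
play_rows:
  targets:
    - {"jaw": 1, "dx": 0.012, "dy": 0.008, "dz": 0, "yaw": -0.09}
    - {"jaw": 1, "dx": 0.012, "dy": 0.009, "dz": 0, "yaw": -0.09}
    - {"jaw": 1, "dx": 0.011, "dy": 0.01, "dz": 0, "yaw": -0.09}
    - {"jaw": 1, "dx": 0.01, "dy": 0.011, "dz": 0, "yaw": -0.09}
    - {"jaw": 1, "dx": 0.008, "dy": 0.012, "dz": 0, "yaw": -0.09}

```text
clock: 13.8
tool_pos: [0.427, 0.3116, 0.0862]
eef_rot: [0.066, 0.998, 0.005, 0.021]
contact_force: [-0.3, 0.7, -3.5]
opening: 0.218
```

```bash
python3 - <<'E'
from go import *
need([.402,.372,.08],1.766)
E
```

```text
t 13.8 pos [0.427  0.3116 0.0862] ya 1.438 z [ 0.042  0.007 -0.999] F [-0.3  0.7 -3.5] op 0.218 q [-0.41  0.85 -0.53  2.    0.94  0.52 -0.2 ]
  need mm [33.1 56.5  5.6] yaw(tool) -0.328
```

Request:
play_rows:
  targets:
    - {"jaw": 1, "dx": 0.008, "dy": 0.01, "dz": 0, "yaw": -0.08}
    - {"jaw": 1, "dx": 0.007, "dy": 0.011, "dz": 0, "yaw": -0.08}
    - {"jaw": 1, "dx": 0.006, "dy": 0.012, "dz": 0, "yaw": -0.08}
    - {"jaw": 1, "dx": 0.005, "dy": 0.012, "dz": 0, "yaw": -0.07}
    - {"jaw": 1, "dx": 0, "dy": 0.008, "dz": 0, "yaw": -0.01}

```text
clock: 14.3
tool_pos: [0.3983, 0.3648, 0.0879]
eef_rot: [-0.1, 0.995, 0.0, 0.022]
contact_force: [0.7, -0.0, -2.9]
opening: 0.221
```

```bash
python3 - <<'E'
from go import *
need([.402,.372,.03],1.766)
for n in("scene","top"):
    s=r.snapshot(n); np.savez(f"pics/{n}8.npz",**s)
crop(load("scene8"),120,250,360,470,3,"c8s")
E
```

```text
t 14.3 pos [0.3983 0.3648 0.0879] ya 1.771 z [ 0.043  0.005 -0.999] F [ 0.7 -0.  -2.9] op 0.221 q [-0.48  0.87 -0.62  1.96  0.97  0.61 -0.  ]
  need mm [-2.6  6.5 58.1] yaw(tool) 0.005
```

View pics/c8s.png

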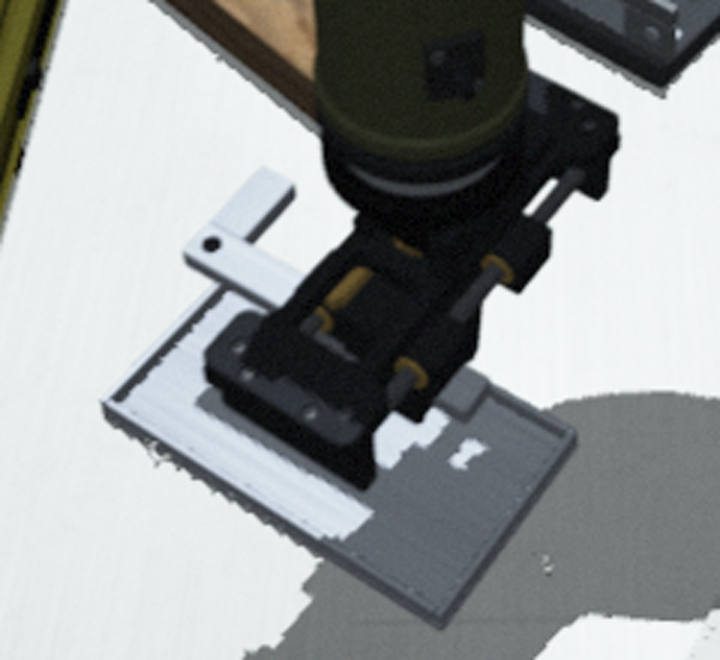

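```bash
python3 - <<'E'
from h import *
s=load("scene8")
g=lambda u,v:(120+(u+.5)/3-.5,250+(v+.5)/3-.5)
for q in((260,195),(225,225),(195,240),(255,265),(270,285),(465,390)): print(q,dep(s,*g(*q)).round(4))
for q in((270,480),(180,370),(520,480)): print("floor",dep(s,*g(*q)).round(4))
E
```

```text
(260, 195) [0.5201 0.3582 0.1024]
(225, 225) [0.5202 0.3788 0.0988]
(195, 240) [0.5218 0.3942 0.1005]
(255, 265) [0.4916 0.384  0.1001]
(270, 285) [0.4779 0.3865 0.1006]
(465, 390) [0.3775 0.3631 0.0992]
floor [0.4543 0.4182 0.0053]
floor [0.5331 0.4106 0.0045]
floor [0.3717 0.3377 0.0046]
```

Request:
play_rows:
  targets:
    - {"jaw": 1, "dx": -0.001, "dy": 0.005, "dz": 0.01, "yaw": 0}
    - {"jaw": 1, "dx": -0.001, "dy": 0.003, "dz": 0.012, "yaw": 0}
    - {"jaw": 1, "dx": 0, "dy": 0, "dz": 0.012, "yaw": 0}
    - {"jaw": 1, "dx": 0, "dy": 0, "dz": 0.01, "yaw": 0}
    - {"jaw": 1, "dx": 0, "dy": 0, "dz": 0.005, "yaw": 0}

```text
clock: 14.9
tool_pos: [0.4038, 0.3711, 0.0345]
eef_rot: [-0.095, 0.995, -0.001, 0.023]
contact_force: [-0.0, -0.9, -3.0]
opening: 0.222
```

```bash
python3 - <<'E'
from go import *
need([.402,.372,.012],1.766)
for n in("scene","top"):
    s=r.snapshot(n); np.savez(f"pics/{n}9.npz",**s)
crop(load("scene9"),120,290,360,470,3.3,"c9s")
E
```

```text
t 14.9 pos [0.4038 0.3711 0.0345] ya 1.762 z [ 0.045  0.002 -0.999] F [-0.  -0.9 -3. ] op 0.222 q [-0.53  0.96 -0.54  1.95  1.08  0.53 -0.1 ]
  need mm [ 2.6  1.3 22.4] yaw(tool) -0.004
```

View pics/c9s.png

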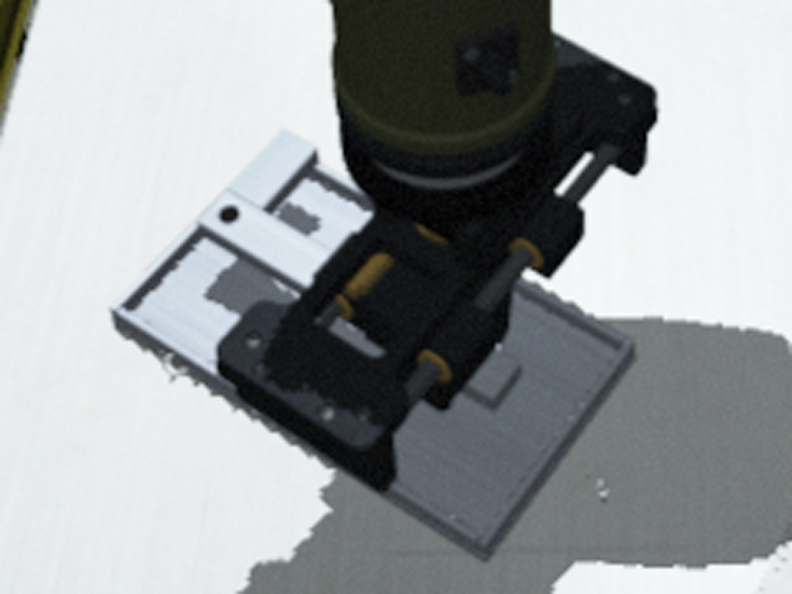

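Request:
play_rows:
  targets:
    - {"jaw": 1, "dx": 0.001, "dy": 0.001, "dz": 0.008, "yaw": 0}
    - {"jaw": 1, "dx": 0.001, "dy": 0, "dz": 0.007, "yaw": 0}
    - {"jaw": 1, "dx": 0, "dy": 0, "dz": 0.004, "yaw": 0}
    - {"jaw": 1, "dx": 0, "dy": 0, "dz": 0.002, "yaw": 0}
    - {"jaw": 1, "dx": 0, "dy": 0, "dz": 0, "yaw": 0}

```text
clock: 15.5
tool_pos: [0.4024, 0.3724, 0.0126]
eef_rot: [-0.096, 0.995, -0.001, 0.023]
contact_force: [-0.7, 0.3, -2.9]
opening: 0.222
```

```bash
python3 - <<'E'
from go import *
need([.402,.372,.006],1.766)
E
```

```text
t 15.5 pos [0.4024 0.3724 0.0126] ya 1.762 z [ 0.046  0.003 -0.999] F [-0.7  0.3 -2.9] op 0.222 q [-0.56  0.99 -0.5   1.95  1.14  0.49 -0.16]
  need mm [ 0.8 -0.3  6.6] yaw(tool) -0.004
```

Request:
play_rows:
  targets:
    - {"jaw": 1, "dx": 0, "dy": 0, "dz": 0.002, "yaw": 0}
    - {"jaw": 1, "dx": 0, "dy": 0, "dz": 0.002, "yaw": 0}
    - {"jaw": 1, "dx": 0, "dy": 0, "dz": 0.0015, "yaw": 0}
    - {"jaw": 1, "dx": 0, "dy": 0, "dz": 0.001, "yaw": 0}
    - {"jaw": 1, "dx": 0, "dy": 0, "dz": 0, "yaw": 0}

```text
clock: 16.0
tool_pos: [0.4031, 0.3728, 0.0066]
eef_rot: [-0.095, 0.995, -0.0, 0.023]
contact_force: [-0.8, -0.7, -0.6]
opening: 0.221
```

```bash
python3 - <<'E'
from go import *
need([.402,.372,.006],1.766)
s=r.snapshot("scene");np.savez("pics/scene10.npz",**s); crop(s,120,290,360,470,3.3,"c10s")
g=lambda u,v:(120+(u+.5)/3.3-.5,290+(v+.5)/3.3-.5)
E
```

```text
t 16.0 pos [0.4031 0.3728 0.0066] ya 1.762 z [ 0.047  0.004 -0.999] F [-0.8 -0.7 -0.6] op 0.221 q [-0.56  1.   -0.49  1.95  1.16  0.48 -0.17]
  need mm [ 1.3 -0.6  0.5] yaw(tool) -0.004
```

View pics/c10s.png

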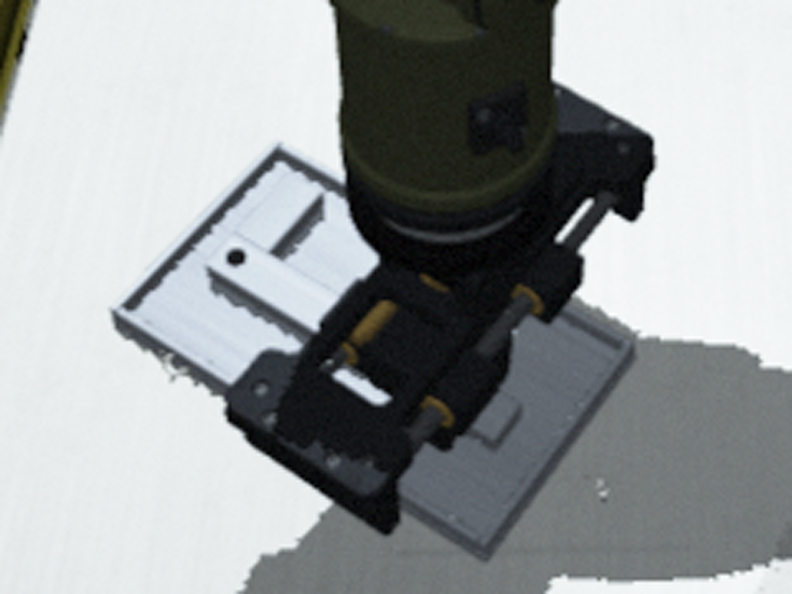

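Request:
play_rows:
  targets:
    - {"jaw": 1, "dx": 0, "dy": 0, "dz": 0.001, "yaw": 0}
    - {"jaw": 1, "dx": 0, "dy": 0, "dz": 0.0005, "yaw": 0}
    - {"jaw": 1, "dx": 0, "dy": 0, "dz": 0, "yaw": 0}
    - {"jaw": 0.7, "dx": 0, "dy": 0, "dz": 0, "yaw": 0}
    - {"jaw": 0.65, "dx": 0, "dy": 0, "dz": 0, "yaw": 0}

```text
clock: 16.55
tool_pos: [0.4038, 0.3734, 0.0065]
eef_rot: [-0.096, 0.995, 0.001, 0.025]
contact_force: [-0.6, -0.1, -1.1]
opening: 0.342
```

Request:
play_rows:
  targets:
    - {"jaw": 0.65, "dx": 0, "dy": 0, "dz": 0, "yaw": 0}
    - {"jaw": 0.65, "dx": 0, "dy": 0, "dz": 0, "yaw": 0}
    - {"jaw": 0.65, "dx": 0, "dy": 0, "dz": -0.003, "yaw": 0}
    - {"jaw": 0.65, "dx": 0, "dy": 0, "dz": -0.008, "yaw": 0}
    - {"jaw": 0.65, "dx": 0, "dy": 0, "dz": -0.012, "yaw": 0}

```text
clock: 17.05
tool_pos: [0.4026, 0.3733, 0.0296]
eef_rot: [-0.096, 0.995, 0.0, 0.024]
contact_force: [-0.1, 0.2, 0.8]
opening: 0.351
```

```bash
python3 - <<'E'
from go import *
need([.402,.372,.2],1.766)
E
```

```text
t 17.05 pos [0.4026 0.3733 0.0296] ya 1.763 z [ 0.048  0.005 -0.999] F [-0.1  0.2  0.8] op 0.351 q [-0.54  0.97 -0.52  1.95  1.1   0.52 -0.12]
  need mm [  -7.4   -1.9 -170.2] yaw(tool) -0.003
```

Released; lift away and look.

Request:
play_rows:
  targets:
    - {"jaw": 0.5, "dx": 0, "dy": 0, "dz": -0.03, "yaw": 0.05}
    - {"jaw": 0, "dx": 0, "dy": 0, "dz": -0.04, "yaw": 0.14}
    - {"jaw": 0, "dx": 0, "dy": -0.02, "dz": -0.045, "yaw": 0.14}
    - {"jaw": 0, "dx": 0, "dy": -0.03, "dz": -0.035, "yaw": 0.14}
    - {"jaw": 0, "dx": 0, "dy": -0.045, "dz": 0, "yaw": 0.14}

```text
clock: 17.55
tool_pos: [0.3777, 0.2857, 0.1867]
eef_rot: [0.216, 0.976, 0.014, 0.023]
contact_force: [0.6, 0.6, -0.8]
opening: 0.776
```

```bash
python3 - <<'E'
from go import *
need([.5753,-.1386,.24],.11)
s=r.snapshot("scene");np.savez("pics/scene11.npz",**s); crop(s,120,290,360,470,3.3,"c11s")
E
```

```text
t 17.55 pos [0.3777 0.2857 0.1867] ya 1.137 z [ 0.05   0.017 -0.999] F [ 0.6  0.6 -0.8] op 0.776 q [-0.38  0.62 -0.6   2.1   0.7   0.58 -0.35]
  need mm [-359.9 -299.8  -50.4] yaw(tool) 1.027
```

View pics/c11s.png

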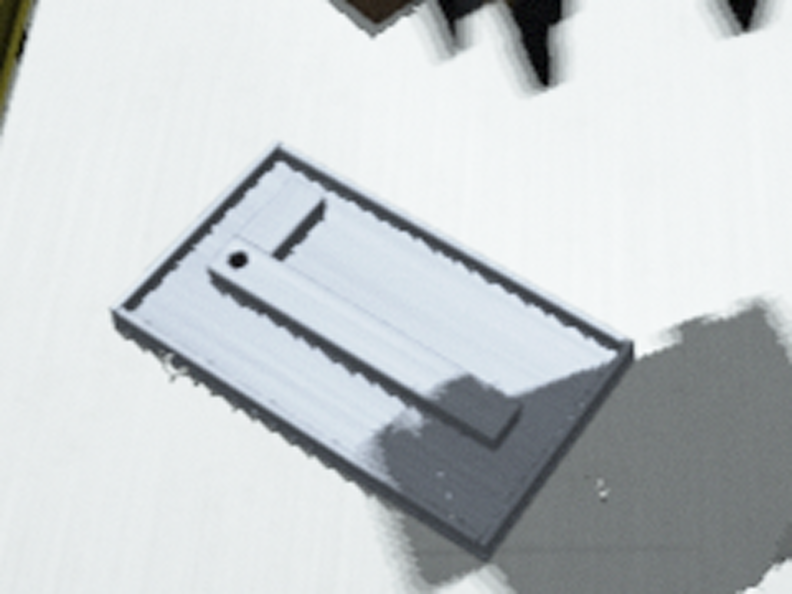

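Request:
play_rows:
  targets:
    - {"jaw": 0, "dx": -0.02, "dy": -0.03, "dz": -0.03, "yaw": 0}
    - {"jaw": 0, "dx": -0.028, "dy": -0.03, "dz": -0.025, "yaw": 0}
    - {"jaw": 0, "dx": -0.03, "dy": -0.03, "dz": -0.01, "yaw": 0}
    - {"jaw": 0, "dx": -0.03, "dy": -0.03, "dz": 0, "yaw": 0}
    - {"jaw": 0, "dx": -0.03, "dy": -0.03, "dz": 0, "yaw": 0}

```text
clock: 18.1
tool_pos: [0.4289, 0.0803, 0.2544]
eef_rot: [0.211, 0.977, 0.004, 0.022]
contact_force: [0.6, -0.2, -0.4]
opening: 1.001
```

```bash
python3 go.py .5753 -.1386 .25 .11
```

```text
t 18.1 pos [0.4289 0.0803 0.2544] ya 1.146 z [ 0.045 -0.002 -0.999] F [ 0.6 -0.2 -0.4] op 1.001 q [ 0.21  0.49 -0.76  2.11  0.56  0.71  0.23]
  need mm [-223.4 -139.1   11.3] yaw(tool) 1.036
```

Request:
play_rows:
  targets:
    - {"jaw": 0, "dx": -0.03, "dy": -0.019, "dz": 0, "yaw": 0.13}
    - {"jaw": 0, "dx": -0.033, "dy": -0.014, "dz": 0, "yaw": 0.14}
    - {"jaw": 0, "dx": -0.034, "dy": -0.01, "dz": 0, "yaw": 0.14}
    - {"jaw": 0, "dx": -0.035, "dy": -0.005, "dz": 0, "yaw": 0.14}
    - {"jaw": 0, "dx": -0.036, "dy": 0, "dz": 0, "yaw": 0.14}

```text
clock: 18.6
tool_pos: [0.5268, -0.077, 0.2612]
eef_rot: [0.539, 0.842, 0.01, 0.018]
contact_force: [1.3, 0.7, 0.7]
opening: 1.001
```

```bash
python3 go.py .5753 -.1386 .25 .11
```

```text
t 18.6 pos [ 0.5268 -0.077   0.2612] ya 0.433 z [ 0.042 -0.003 -0.999] F [1.3 0.7 0.7] op 1.001 q [ 0.41  0.56 -0.56  1.84  0.41  0.81  0.07]
  need mm [-76.   17.8  13.4] yaw(tool) 0.323
```

Request:
play_rows:
  targets:
    - {"jaw": 0, "dx": -0.025, "dy": 0.006, "dz": 0, "yaw": 0.12}
    - {"jaw": 0, "dx": -0.025, "dy": 0.01, "dz": 0, "yaw": 0.12}
    - {"jaw": 0, "dx": -0.012, "dy": 0.012, "dz": 0, "yaw": 0.06}
    - {"jaw": 0, "dx": 0, "dy": 0.005, "dz": 0, "yaw": 0}
    - {"jaw": 0, "dx": 0, "dy": 0, "dz": 0, "yaw": 0}

```text
clock: 19.1
tool_pos: [0.5796, -0.134, 0.2641]
eef_rot: [0.665, 0.746, 0.012, 0.016]
contact_force: [0.0, 0.4, -0.0]
opening: 0.998
```

```bash
python3 - <<'E'
from go import *
need([.5755,-.14,.153],.11)
for n in("scene","top"):
    s=r.snapshot(n); np.savez(f"pics/{n}12.npz",**s)
crop(load("scene12"),250,60,450,240,3.5,"c12s");crop(load("top12"),300,130,500,280,4,"c12t")
E
```

```text
t 19.1 pos [ 0.5796 -0.134   0.2641] ya 0.115 z [ 0.04  -0.003 -0.999] F [ 0.   0.4 -0. ] op 0.998 q [ 0.42  0.63 -0.47  1.66  0.35  0.89 -0.06]
  need mm [ -4.6  -9.1 110.9] yaw(tool) 0.005
```

View pics/c12s.png

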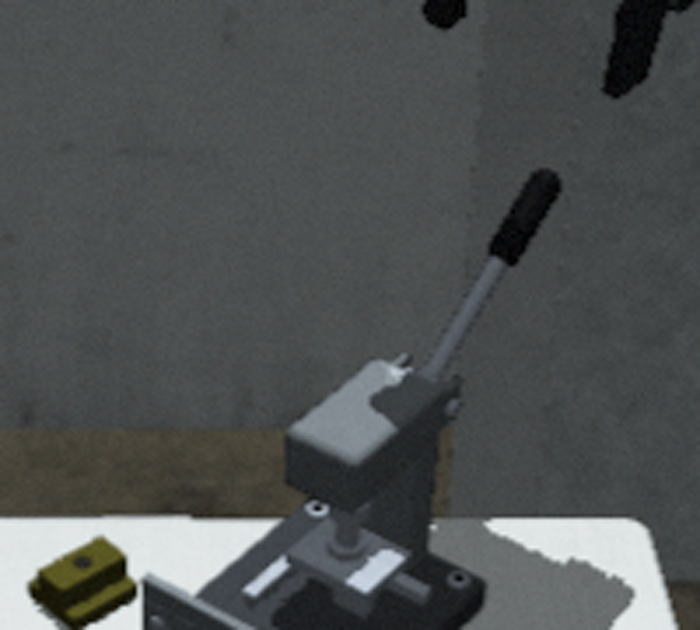

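View pics/c12t.png

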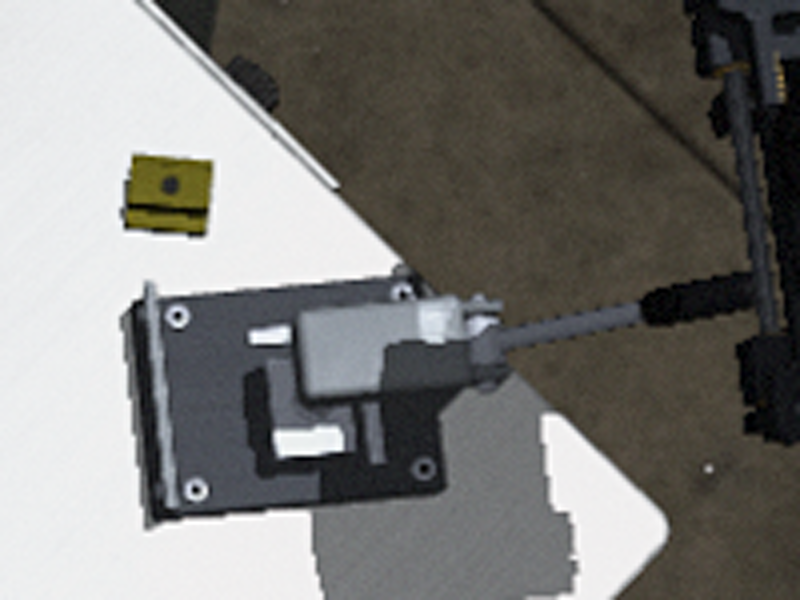

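Request:
play_rows:
  targets:
    - {"jaw": 0, "dx": -0.004, "dy": -0.006, "dz": 0.02, "yaw": 0}
    - {"jaw": 0, "dx": 0, "dy": -0.003, "dz": 0.022, "yaw": 0}
    - {"jaw": 0, "dx": 0, "dy": 0, "dz": 0.022, "yaw": 0}
    - {"jaw": 0, "dx": 0, "dy": 0, "dz": 0.022, "yaw": 0}
    - {"jaw": 0, "dx": 0, "dy": 0, "dz": 0.01, "yaw": 0}

```text
clock: 19.7
tool_pos: [0.5718, -0.1335, 0.1681]
eef_rot: [0.66, 0.751, 0.013, 0.016]
contact_force: [-0.2, 0.3, -0.7]
opening: 1.002
```

```bash
python3 go.py .5755 -.14 .152 .11
```

```text
t 19.7 pos [ 0.5718 -0.1335  0.1681] ya 0.128 z [ 0.041 -0.001 -0.999] F [-0.2  0.3 -0.7] op 1.002 q [ 0.39  0.74 -0.41  1.78  0.44  0.67 -0.13]
  need mm [-6.9  2.2 16.3] yaw(tool) 0.018
```

Request:
play_rows:
  targets:
    - {"jaw": 0, "dx": -0.006, "dy": 0.002, "dz": 0.012, "yaw": 0.015}
    - {"jaw": 0.5, "dx": 0, "dy": 0.001, "dz": 0.003, "yaw": 0}
    - {"jaw": 1, "dx": 0, "dy": 0, "dz": 0, "yaw": 0}
    - {"jaw": 1, "dx": 0, "dy": 0, "dz": 0, "yaw": 0}
    - {"jaw": 1, "dx": 0, "dy": 0, "dz": 0, "yaw": 0}
  squeeze: 20

```text
clock: 20.2
tool_pos: [0.5766, -0.138, 0.1536]
eef_rot: [0.665, 0.746, 0.014, 0.016]
contact_force: [0.5, 0.4, 1.0]
opening: 0.659
```

Request:
play_rows:
  targets:
    - {"jaw": 1, "dx": 0, "dy": 0, "dz": 0, "yaw": 0}
    - {"jaw": 1, "dx": 0, "dy": 0, "dz": 0, "yaw": 0}
    - {"jaw": 1, "dx": 0, "dy": 0, "dz": 0, "yaw": 0}
    - {"jaw": 1, "dx": 0, "dy": 0, "dz": 0, "yaw": 0}
    - {"jaw": 1, "dx": 0, "dy": 0, "dz": 0, "yaw": 0}

```text
clock: 20.7
tool_pos: [0.5763, -0.1383, 0.155]
eef_rot: [0.665, 0.746, 0.014, 0.016]
contact_force: [-7.2, -0.7, 2.6]
opening: 0.211
```

```bash
python3 go.py .5755 -.14 .152 .11
```

```text
t 20.7 pos [ 0.5763 -0.1383  0.155 ] ya 0.115 z [ 0.042 -0.001 -0.999] F [-7.2 -0.7  2.6] op 0.211 q [ 0.39  0.76 -0.39  1.78  0.45  0.65 -0.14]
  need mm [-1.6 -1.1  3. ] yaw(tool) 0.005
```

Request:
play_rows:
  targets:
    - {"jaw": 1, "dx": -0.0055, "dy": 0, "dz": 0.0095, "yaw": 0}
    - {"jaw": 1, "dx": -0.0046, "dy": 0, "dz": 0.0097, "yaw": 0}
    - {"jaw": 1, "dx": -0.0037, "dy": 0, "dz": 0.0102, "yaw": 0}
    - {"jaw": 1, "dx": -0.0027, "dy": 0, "dz": 0.0104, "yaw": 0}
    - {"jaw": 1, "dx": -0.0016, "dy": 0, "dz": 0.0107, "yaw": 0}

```text
clock: 21.2
tool_pos: [0.5779, -0.1573, 0.1019]
eef_rot: [0.665, 0.746, 0.012, 0.014]
contact_force: [-3.9, 1.1, 2.8]
opening: 0.194
```

```bash
python3 go.py .577 -.1573 .091 .11
```

```text
t 21.2 pos [ 0.5779 -0.1573  0.1019] ya 0.115 z [ 0.038 -0.001 -0.999] F [-3.9  1.1  2.8] op 0.194 q [ 0.39  0.85 -0.35  1.79  0.5   0.56 -0.15]
  need mm [ 0.2 -1.3 10.9] yaw(tool) 0.005
```

Request:
play_rows:
  targets:
    - {"jaw": 1, "dx": -0.0005, "dy": -0.0005, "dz": 0.0105, "yaw": 0}
    - {"jaw": 1, "dx": 0.0005, "dy": -0.0005, "dz": 0.0105, "yaw": 0}
    - {"jaw": 1, "dx": 0.0016, "dy": -0.0005, "dz": 0.0105, "yaw": 0}
    - {"jaw": 1, "dx": 0.0027, "dy": 0, "dz": 0.01, "yaw": 0}
    - {"jaw": 1, "dx": 0.0035, "dy": 0, "dz": 0.009, "yaw": 0}

```text
clock: 21.7
tool_pos: [0.5769, -0.1474, 0.0457]
eef_rot: [0.665, 0.747, 0.013, 0.013]
contact_force: [-2.8, 2.3, 4.5]
opening: 0.191
```

```bash
python3 go.py .5759 -.1442 .0392 .11
```

```text
t 21.7 pos [ 0.5769 -0.1474  0.0457] ya 0.115 z [ 0.036  0.002 -0.999] F [-2.8  2.3  4.5] op 0.191 q [ 0.34  0.93 -0.29  1.81  0.54  0.44 -0.21]
  need mm [ 3.3 -0.8  6.5] yaw(tool) 0.005
```

Request:
play_rows:
  targets:
    - {"jaw": 1, "dx": 0.002, "dy": 0, "dz": 0.004, "yaw": 0}
    - {"jaw": 1, "dx": 0.001, "dy": 0, "dz": 0.003, "yaw": 0}
    - {"jaw": 1, "dx": 0, "dy": 0, "dz": 0.002, "yaw": 0}
    - {"jaw": 1, "dx": 0, "dy": 0, "dz": 0.001, "yaw": 0}
    - {"jaw": 1, "dx": 0, "dy": 0, "dz": 0, "yaw": 0}

```text
clock: 22.2
tool_pos: [0.5764, -0.1437, 0.0375]
eef_rot: [0.664, 0.747, 0.011, 0.014]
contact_force: [-2.2, 0.9, -1.2]
opening: 0.179
```

```bash
python3 go.py .5759 -.1442 .0392 .11
```

```text
t 22.2 pos [ 0.5764 -0.1437  0.0375] ya 0.118 z [ 0.035 -0.002 -0.999] F [-2.2  0.9 -1.2] op 0.179 q [ 0.32  0.94 -0.27  1.82  0.55  0.42 -0.22]
  need mm [-0.4 -0.5 -1.8] yaw(tool) 0.008
```

Request:
play_rows:
  targets:
    - {"jaw": 1, "dx": 0, "dy": 0, "dz": 0.002, "yaw": 0}
    - {"jaw": 1, "dx": 0, "dy": 0, "dz": 0.002, "yaw": 0}
    - {"jaw": 1, "dx": 0, "dy": 0, "dz": 0.002, "yaw": 0}
    - {"jaw": 1, "dx": 0, "dy": 0, "dz": 0.001, "yaw": 0}
    - {"jaw": 1, "dx": 0, "dy": 0, "dz": 0, "yaw": 0}

```text
clock: 22.7
tool_pos: [0.5766, -0.1433, 0.0356]
eef_rot: [0.664, 0.748, 0.01, 0.015]
contact_force: [-2.0, 1.1, -1.1]
opening: 0.181
```

```bash
python3 - <<'E'
from go import *
need([.5759,-.1442,.0392],.11)
s=r.snapshot("scene");np.savez("pics/scene13.npz",**s); crop(s,290,100,430,220,5,"c13s")
E
```

```text
t 22.7 pos [ 0.5766 -0.1433  0.0356] ya 0.118 z [ 0.037 -0.005 -0.999] F [-2.   1.1 -1.1] op 0.181 q [ 0.32  0.94 -0.26  1.82  0.55  0.41 -0.23]
  need mm [-0.9 -0.6 -3.6] yaw(tool) 0.008
```

View pics/c13s.png

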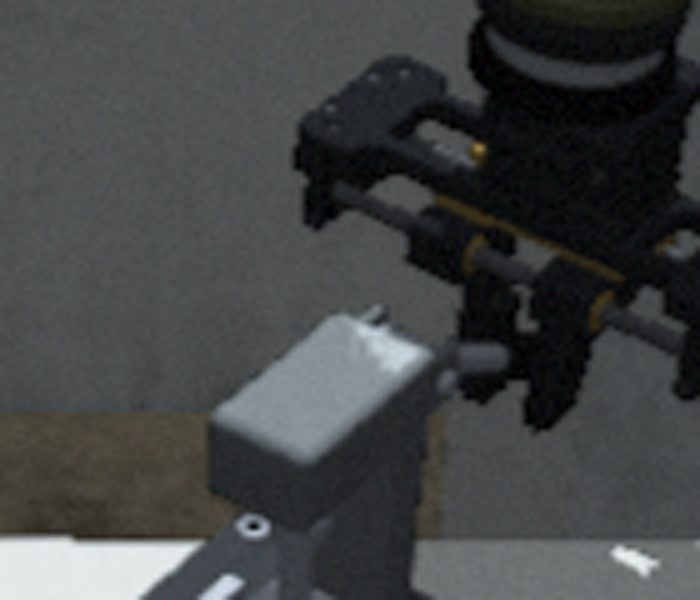

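Request:
play_rows:
  targets:
    - {"jaw": 0, "dx": 0, "dy": 0, "dz": 0, "yaw": 0}
    - {"jaw": 0, "dx": 0, "dy": 0, "dz": 0, "yaw": 0}
    - {"jaw": 0, "dx": 0, "dy": 0, "dz": 0, "yaw": 0}
    - {"jaw": 0, "dx": 0, "dy": 0, "dz": -0.01, "yaw": 0}
    - {"jaw": 0, "dx": 0, "dy": 0, "dz": -0.02, "yaw": 0}

```text
clock: 23.25
tool_pos: [0.5774, -0.144, 0.0641]
eef_rot: [0.664, 0.748, 0.011, 0.016]
contact_force: [0.2, 0.8, 0.2]
opening: 0.611
```

Request:
play_rows:
  targets:
    - {"jaw": 0, "dx": 0, "dy": 0, "dz": -0.03, "yaw": 0}
    - {"jaw": 0, "dx": -0.01, "dy": 0, "dz": -0.03, "yaw": 0}
    - {"jaw": 0, "dx": -0.03, "dy": 0, "dz": -0.03, "yaw": 0}
    - {"jaw": 0, "dx": -0.03, "dy": 0, "dz": -0.02, "yaw": 0}
    - {"jaw": 0, "dx": -0.02, "dy": 0, "dz": 0, "yaw": 0}

```text
clock: 23.75
tool_pos: [0.5873, -0.231, 0.1851]
eef_rot: [0.66, 0.75, 0.014, 0.019]
contact_force: [0.9, -0.4, -0.4]
opening: 0.999
```

```bash
python3 - <<'E'
from go import *
need([.5759,-.1442,.0392],.11)
for n in("scene","top"):
    s=r.snapshot(n); np.savez(f"pics/{n}14.npz",**s)
a,b=load("scene0"),load("scene14")
im=np.hstack([cv2.resize(x["frame"][150:270,330:430,::-1],None,fx=4,fy=4,interpolation=cv2.INTER_CUBIC) for x in(a,b)]);cv2.imwrite("pics/cmp.png",im)
crop(load("top14"),150,90,480,340,2.4,"c14t")
d=np.abs(a["frame"].astype(int)-b["frame"]).max(2)
for nm,(u0,v0,u1,v1) in dict(handle=(380,155,410,180),block=(255,210,290,240),stub=(420,262,452,300),off=(152,208,258,300)).items(): print(nm,(d[v0:v1,u0:u1]>40).sum())
E
```

```text
t 23.75 pos [ 0.5873 -0.231   0.1851] ya 0.128 z [ 0.048 -0.004 -0.999] F [ 0.9 -0.4 -0.4] op 0.999 q [ 0.56  0.77 -0.45  1.64  0.43  0.78  0.05]
  need mm [ 89.   -7.1 144.9] yaw(tool) 0.018
handle 133
block 0
stub 0
off 0
```

View pics/cmp.png

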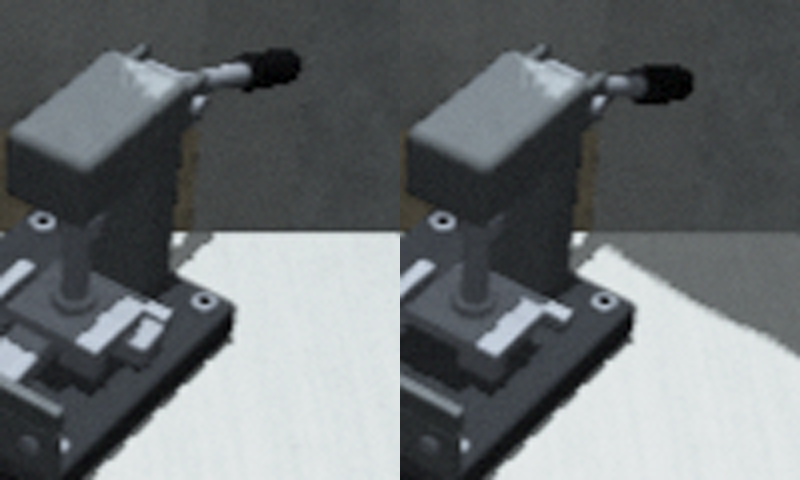

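View pics/c14t.png

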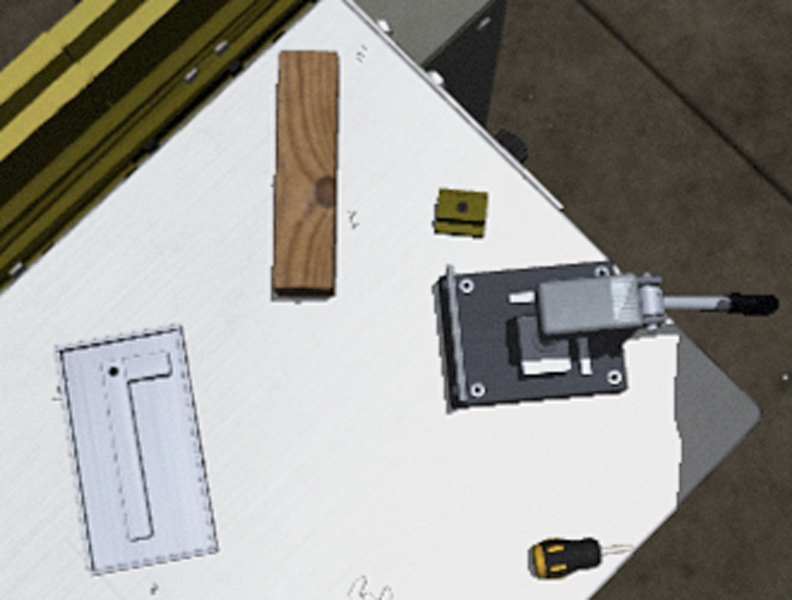

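```bash
python3 - <<'E'
from go import *
s=load("scene14")
for th in(-.5,-.4,-.3):
    print(th,[((proj(s,W(P,(0,-90-d*np.cos(th),110+d*np.sin(th))))-[330,150])*4).round(0) for d in(79,137)])
t=load("top14")
for u,v in((745,303),(765,303)):
    x=dep(t,150+u/2.4,90+v/2.4); print(x)
for u,v in((113,400),(140,450),(140,520),(160,365),(100,500),(165,450)): print("plate/floor",dep(t,150+u/2.4,90+v/2.4).round(4))
f=lambda u,v: atz(t,150+u/2.4,90+v/2.4,.016)
# outline: corner outer (107,362), hook end (172,357..375), tang end (140,540)
c=np.array([.454,.3733]);a=.195
for q in((107,362),(172,354),(153,538)):
    d=f(*q)[:2]-c; print(q,(np.cos(a)*d[0]+np.sin(a)*d[1]).round(4),(-np.sin(a)*d[0]+np.cos(a)*d[1]).round(4))
E
```

```text
-0.5 [array([235.,  83.]), array([284.,  81.])]
-0.4 [array([241.,  68.]), array([293.,  55.])]
-0.3 [array([245.,  52.]), array([301.,  29.])]
[ 0.57349683 -0.13700875  0.07397745]
[ 0.57693657 -0.15790448  0.05791837]
plate/floor [0.4949 0.3952 0.016 ]
plate/floor [0.4527 0.3719 0.0076]
plate/floor [0.3923 0.3673 0.018 ]
plate/floor [0.5259 0.3561 0.0151]
plate/floor [0.4093 0.4041 0.0092]
plate/floor [0.4531 0.3508 0.0051]
(107, 362) 0.078 0.0137
(172, 354) 0.0746 -0.0427
(153, 538) -0.0786 -0.002
```

```bash
python3 -c "
from plant import r
print(r.finish_job()); print(r.get_state()['clock'])"
```

```text
the job is handed in; nothing more can be done
None
the job is handed in; nothing more can be done
```

I handed the job in at about 23.9 s of the 72 s allowed, and every step looks done. `r.finish_job()` gives no verdict, so this rests on my own checks.

**What I did:**
- **Lever up:** I pinched the handle and swung it to its upper stop. In the picture it stood about 0.59 rad above level.
- **Plate out:** I drew it through the guard opening, turning it about 50° counter-clockwise. By dead reckoning it cleared the guard by at least about 6 mm, and there were no contact forces to suggest a touch. The arm hid the hook in the pictures during this part.
- **Plate in tray:** I lowered it until the wrist force showed it touching the floor, then released it.
- **Lever down:** I pinched the handle again and swung it down.

**Last checks:**
- **Lever:** it lies about 0.5 rad below level, so lift is about 0. It is a little lower than where it started.
- **Plate:** its top is about 16 mm high, which is right for resting on the tray floor. Its middle is about 0 mm and -14 mm from the tray's centre, within the 45 mm limit.
- **Bystanders:** the block, screwdriver and offcut look unchanged against the first picture.
- **Gripper:** it is open and clear of everything.

**What disagreed:**
- The tool leaned by up to about 0.05 rad during the run, and the moves cannot correct that; the plate still measured level to a few mm before I set it down.
- The wrist force read 30 N at the lever's upper stop.
- At the lower stop the force stayed small, so I confirmed that end by picture.

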